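Set up the table easel and its paint tray

ROBOT

A 6-joint arm with a two-finger parallel gripper is mounted at the origin on the work surface. World frame = base frame: x ahead of the robot, y to its left, z up, the work surface at z = 0. Lengths are in m, angles in rad, forces in N, time in s.
With the tool pointing down it reaches from about 0.3 to 1 m from the base axis. Payload 5.1 kg.
Tool frame: the origin (TCP) lies where the fingers leave the gripper's body, on its centre line; the fingertips stand 78 mm ahead of it and the grasp point (between the pads) lies 59 mm ahead of it (robot.finger_overhang is the distance from the TCP to the fingertips, in m); z points along the fingers, y is the line along which they close (so a half turn about z gives the same grasp; the last joint's range is limited). The gripper opens to 95 mm and grips with 3 to 60 N. Pads are 20 mm wide; open, the fingers measure 119 mm over their backs; the gripper's body (75 mm by 180 mm) begins 59 mm behind the grasp point.
Start: joints at [1.212, 0.124, 1.65, -0, 1.367, -0.083], TCP at [0.177, 0.625, 0.292] pointing down, gripper open.
Joint ranges: [-2.61, 2.61], [-1.02, 2.33], [0.03, 2.71], [-1.35, 4.49], [0.32, 2.68], [-2.91, 2.91]. Speed limits (rad/s): [2.57, 2.57, 3.14, 3.14, 3.14, 3.14].

INTERFACE

Orientations are given as a unit quaternion [x, y, z, w].
In Python, from station import status, eyes, job, robot gives the robot as it stands.
- The arm moves only by the tool arm_command, never from a script. Its argument "rows" is a list of rows, each an object with "slide": the shift along the tool's x, y, z in mm, a list of three; "roll": the turn about the tool's z in degrees; "jaw": the closure in counts, from 0 (fully open) to 255 (shut). A call has exactly 10 rows; each row shifts and turns the commanded pose from where the row before left it, along the tool's axes as they then stand; what a row does not reach is not made up. A row lasts 1/12 s, in which the tool goes at most 41.7 mm and 7.16 degrees, less where a joint would pass 70% of its speed; a pose out of reach is approached as far as the arm can. A call is refused whole if a number of a shift passes 41.7 or a number of a turn 7.16, either way. A call with a gripper value outside its range is refused whole. The fingers move at their own pace and stop on an object; "grip_force" is the grip in N (left out, the last holds). Time passes only in rows, so rows that do not move let the fingers close, or fill a call up. It gives the time, the measured TCP pose, the force, the opening and the grip force at its end, in the units of the state.
- status.get_state(): the state, without advancing time (a new reading comes with each control period).
- eyes.camera(name): name is "side" or "top" or "wrist"; returns a dict with "img" (420x560x3 uint8, red, green, blue), "intrinsics" (3x3 intrinsics, pixels), "k1" (the pictures are not rectified: a ray, as slopes to the right and down, at radius r is drawn at 1 + k1 r^2 times it, then the intrinsics apply), "extrinsics" (4x4, takes a point from camera to world coordinates). Camera axes: x right, y down, z forward; pixel columns grow to the right and rows downward; lengths in m; the calibration is good to about 2 mm. A picture is of the moment at which its call begins. There is no depth.
- job.hand_in(): hands the job in; it is judged then, once.
The state is a dict: "time": time; "q": joint angles; "joint_vel": joint speeds; "effort": joint torques, N m; "ee_pos": TCP position; "orientation": TCP orientation; "ft_force": force on the tool from outside, world axes, zero at the start; "torque": the same for the moment, N m; "grip_width": finger opening in m; "finger_force": force on a finger pad.
Only numpy, scipy, OpenCV 4.12 (cv2) and the standard library are available. Lean on these libraries where they do the work, as an engineer would, in place of code of your own. Each camera call takes 0.05 s, during which the arm holds its last target. There are 200 camera calls.

TASK

Set up this place for the next painter. On the table easel, slide the red transport lock fully out, raise the canvas carriage by its red top handle until its yellow pawl has gone past the orange top rung, lower it until it rests on that rung, let go, and then slide the lock fully back in. Also fit every paint plate that is there flat into the tray pocket of its own shape and colour, and leave the other things on the table where they are.

Things in the scene. Friction and masses are not known exactly. Their poses are not given: they have to be found in the camera images.
- lift (a joint): Height of the easel's canvas carriage above its lowest position, m (0 to 0.145, where it meets its top stop). The carriage (0.53 kg with pawl; two light aluminium rails, a wooden ledge, a 180 mm wide canvas and a red handle bar on top) slides straight up and down and sinks under its own weight. At 0 it rests on the easel's base; resting with its pawl on the low grey rung it reads about 0.045, on the top orange rung about 0.105.
- pawl (a joint): Angle of the yellow gravity pawl at the back of the carriage, rad: 0 = level, ready to catch on a rung; it is pushed down (positive, up to 1.3) as it passes a rung on the way up and swings back level by itself once past. For the top rung it is past when the carriage is about 0.13 or higher; let go short of that, the carriage slips back to the rung below or hangs with the pawl's tip jammed against the rung, and is simply raised further. It cannot be passed downwards.
- lock (a joint): Position of the transport lock's bolt, m: 0 = fully in (towards the carriage), 0.05 = fully out at its end stop (away from the carriage). While it is in and the carriage is down, the bolt lies over a lug of the carriage and blocks it from rising. With the carriage up on a rung the bolt passes freely under the lug. It slides with about 2 N and stays where it is left.
- handle (a point): Centre of the red handle bar on top of the canvas carriage: 130 mm along its y (its middle 90 mm is free: nothing under it for 32 mm), 18 mm thick along its x, 20 mm high. It moves with the carriage (about 190 mm above the table when down). Its z is up. The canvas (front, at the -x side) ends 42 mm below the bar's centre. The two fixed uprights, 77 mm away in y and 60 mm behind (+x), end 190 mm above the table.
- lock_grip (a point): Point in the red square knob of the transport lock, 18 x 18 mm, its top 16 mm above the point and its foot 22 mm below it (where the bolt and its housing begin). Its axes are the easel's: the lock slides out along this point's -y and in along its +y. About 106 mm above the table, 78 mm from the carriage's edge when in.
- ell_grip (a point): Blue L-shaped paint plate, 16 mm thick, 118 x 76 mm: a 118 x 34 mm long arm along its y, and a 34 x 42 mm foot that continues from the long arm's +x side at its +y end. The point is the centre of the grip fin, which is 36 mm long (along y), 12 mm thick (along x), and rises 46 mm from the plate's top in the middle of the long arm; the fin's top is 23 mm above the point, the plate's top 23 mm below, its underside 39 mm below. 0.12 kg. Loose on the table, or absent (None).
- tee_grip (a point): Yellow T-shaped paint plate, 16 mm thick, 118 x 76 mm: a 118 x 34 mm bar along its y, and a 34 x 42 mm stem from the middle of the bar's +x side. The point is the centre of the grip fin (36 mm along y, 12 mm thick along x, 46 mm high) in the middle of the bar; heights as for the blue plate. 0.12 kg. Loose on the table, or absent (None).
- cee_grip (a point): Red C-shaped paint plate, 16 mm thick, 118 x 76 mm: a 118 x 34 mm back along its x, and two 34 x 42 mm arms that point to its +y from the ends of the back. The point is the centre of the grip fin (36 mm along x, 12 mm thick along y, 46 mm high) in the middle of the back; heights as for the blue plate. 0.12 kg. Loose on the table, or absent (None).
- bar_grip (a point): Green straight paint plate, 76 mm along its y, 34 mm along its x, 16 mm thick. The point is the centre of the grip fin (36 mm along y, 12 mm thick along x, 46 mm high) in its middle; heights as for the blue plate. It fits either way round. 0.12 kg. Loose on the table, or absent (None).
- ell_slot (a point): The place in the white paint tray where the fin's centre point of the blue L-shaped plate must lie, with the same axes directions, when that plate is fully seated in its pocket (pocket floor in the plate's colour, 39 mm below this point, 2 mm play on each side; ribs 8 mm and outer walls 10 mm high above the pocket floor). The tray, 218 x 134 mm, is fixed to the table.
- tee_slot (a point): The place in the white paint tray where the fin's centre point of the yellow T-shaped plate must lie, with the same axes directions, when that plate is fully seated in its pocket (pocket floor in the plate's colour, 39 mm below this point, 2 mm play on each side; ribs 8 mm and outer walls 10 mm high above the pocket floor). The tray, 218 x 134 mm, is fixed to the table.
- cee_slot (a point): The place in the white paint tray where the fin's centre point of the red C-shaped plate must lie, with the same axes directions, when that plate is fully seated in its pocket (pocket floor in the plate's colour, 39 mm below this point, 2 mm play on each side; ribs 8 mm and outer walls 10 mm high above the pocket floor). The tray, 218 x 134 mm, is fixed to the table.
- bar_slot (a point): The place in the white paint tray where the fin's centre point of the green straight plate must lie, with the same axes directions, when that plate is fully seated in its pocket (pocket floor in the plate's colour, 39 mm below this point, 2 mm play on each side; ribs 8 mm and outer walls 10 mm high above the pocket floor). The tray, 218 x 134 mm, is fixed to the table.
- travel_mug: Steel travel mug with a black lid, 75 mm across, 190 mm high; origin under its centre. To be left alone.
- brush_cup: Red cup, 68 mm across, with brushes, 190 mm high; origin under its centre. To be left alone.
- water_bottle: Green bottle, 60 mm across, 190 mm high; origin under its centre. To be left alone.
- tube_black: Black paint tube lying flat, 125 x 32 x 22 mm; origin at its underside. To be left alone.
- tube_blue: Blue paint tube lying flat, 125 x 32 x 22 mm; origin at its underside. To be left alone.
- eraser: Small white and blue eraser, 62 x 28 x 16 mm; origin at its underside. To be left alone.
- palette_knife: Palette knife lying flat, 190 mm long; origin at its underside. To be left alone.
There are look-alikes about, which are no part of the job. Of the things that look like the part that bears bar_grip, the smaller one is meant.

How it is judged:
By the outcome, as a careful person would: the job done as asked, in the order asked, and still so for the second after the job is handed in, with the robot touching nothing.
Of ell, tee, cee, bar only 3 to 4 are there at a start; the rules pass over those that are not, and their reading is None.
At some moment in a run one of ell, tee, cee, bar may be knocked a few centimetres aside while the robot is not near it.
Once in a run the grip may slacken for a moment while it holds something.
It also fails if it takes over 210 s, if anything falls off the work surface, if the arm or the gripper's body presses on something with over 40 N, if the wrist force passes 120 N, or if a joint passes its speed limit or range.

## Working session

There is one attempt and no reset: what is moved stays moved. The work goes in short steps, Python scripts to look and compute and a tool call to move; the robot and the scene stay as the last step left them, time stands still between calls to the robot, and variables do not carry over. Pictures are saved under pics/ and viewed, at most 14 in all, crops included, and the job is handed in when it is done.

Besides the shell and the picture viewer there is one more tool, called after "Emit:" in YAML: its name, and indented under it one key for each argument. arm_command: Moves the arm, as the interface text tells. Its arguments: {"type":"object","properties":{"rows":{"type":"array"},"grip_force":{"type":"number"}},"required":["rows"]}

```bash
mkdir -p pics; cat > h.py <<'E'
import numpy as np, cv2
from station import status, eyes, job, robot
def snap(n,f=None):
    c=eyes.camera(n)
    if f: cv2.imwrite('pics/'+f,c['img'][:,:,::-1])
    np.savez('last_'+n+'.npz',**{k:np.array(v) for k,v in c.items()})
    return c
def load(n): return np.load('last_'+n+'.npz')
def pix2w(c,u,v,z):
    K=np.array(c['intrinsics']);T=np.array(c['extrinsics']);k=float(c['k1'])
    d=np.array([(u-K[0,2])/K[0,0],(v-K[1,2])/K[1,1]]);s=d.copy()
    for _ in range(30): s=d/(1+k*(s@s))
    r=T[:3,:3]@np.array([s[0],s[1],1]);o=T[:3,3]
    return o+r*(z-o[2])/r[2]
def w2pix(c,p):
    K=np.array(c['intrinsics']);T=np.array(c['extrinsics']);k=float(c['k1'])
    q=T[:3,:3].T@(np.array(p)-T[:3,3]);s=q[:2]/q[2];s=s*(1+k*(s@s))
    return K[0,0]*s[0]+K[0,2],K[1,1]*s[1]+K[1,2]
E
python3 -c "
from h import *
for n in ['side','top','wrist']:
    c=snap(n,n+'0.png'); print(n,np.round(c['extrinsics'],3).tolist(),np.round(c['intrinsics'],1).tolist(),c['k1'])
print(status.get_state())"
```

```text
side [[-0.865, -0.305, 0.398, -0.099], [-0.501, 0.527, -0.686, 1.161], [-0.0, -0.793, -0.609, 1.138], [0.0, 0.0, 0.0, 1.0]] [[525.4, 0.0, 280.3], [0.0, 525.4, 205.2], [0.0, 0.0, 1.0]] 0.04668222706469926
top [[0.001, -0.983, 0.186, 0.313], [-1.0, 0.001, 0.01, 0.027], [-0.01, -0.186, -0.982, 1.3], [0.0, 0.0, 0.0, 1.0]] [[414.3, 0.0, 280.3], [0.0, 414.3, 208.6], [0.0, 0.0, 1.0]] 0.023703958360325194
wrist [[0.272, 0.919, 0.286, 0.096], [0.962, -0.259, -0.083, 0.648], [-0.002, 0.297, -0.955, 0.385], [0.0, 0.0, 0.0, 1.0]] [[330.8, 0.0, 283.2], [0.0, 330.8, 214.1], [0.0, 0.0, 1.0]] -0.030400662735068595
{'time': 0.15, 'q': array([ 1.21242040e+00,  1.24357502e-01,  1.65136364e+00, -1.60783914e-05,
        1.36750682e+00, -8.26121161e-02]), 'joint_vel': array([-0.00188619, -0.0004363 , -0.00392813,  0.00085735, -0.00029118,
       -0.00099908]), 'effort': array([ 4.70545583e-04, -4.18189073e+01, -3.60473728e+01,  7.75393099e-02,
        4.68278700e-02, -8.32798901e-05]), 'ee_pos': array([0.176889  , 0.62507507, 0.29126593]), 'orientation': array([ 1.37443773e-01,  9.90509233e-01, -7.99576906e-04, -1.71148090e-04]), 'ft_force': array([ 0.27226135, -0.21814131, -0.13116614]), 'torque': array([0.02648744, 0.00384429, 0.01722801]), 'finger_force': 0.0, 'grip_width': 0.09557323983620514}
```

View pics/top0.png

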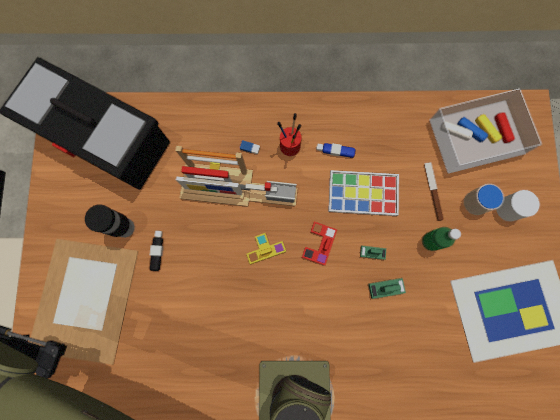

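View pics/side0.png

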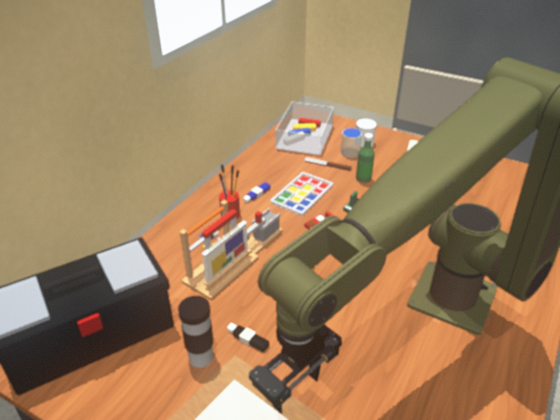

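The top view shows the easel at about (212,183), with the lock at about (268,187). The tray is at (364,193), the yellow T at (266,251), the red C at (321,245), and two green plates at (373,253) and (387,289). There's no blue L in sight. I'll zoom in next.

```bash
python3 -c "
from h import *
c=load('top');im=c['img'][:,:,::-1]
cv2.imwrite('pics/c1.png',cv2.resize(im[165:305,235:415],None,fx=4.4,fy=4.2,interpolation=cv2.INTER_CUBIC))
cv2.imwrite('pics/c2.png',cv2.resize(im[135:215,165:305],None,fx=5.5,fy=5.5,interpolation=cv2.INTER_CUBIC))
for n,u,v,z in [('tee',266,251,.062),('cee',321,245,.062),('g1',373,253,.062),('g2',387,289,.062),('tray',364,193,.0),('knob',268,187,.12),('handle',205,173,.19)]: print(n,pix2w(c,u,v,z).round(3))
"
```

```text
tee [0.419 0.083 0.062]
cee [ 0.437 -0.081  0.062]
g1 [ 0.413 -0.235  0.062]
g2 [ 0.308 -0.271  0.062]
tray [ 0.61  -0.228  0.   ]
knob [0.601 0.076 0.12 ]
handle [0.624 0.248 0.19 ]
```

View pics/c1.png

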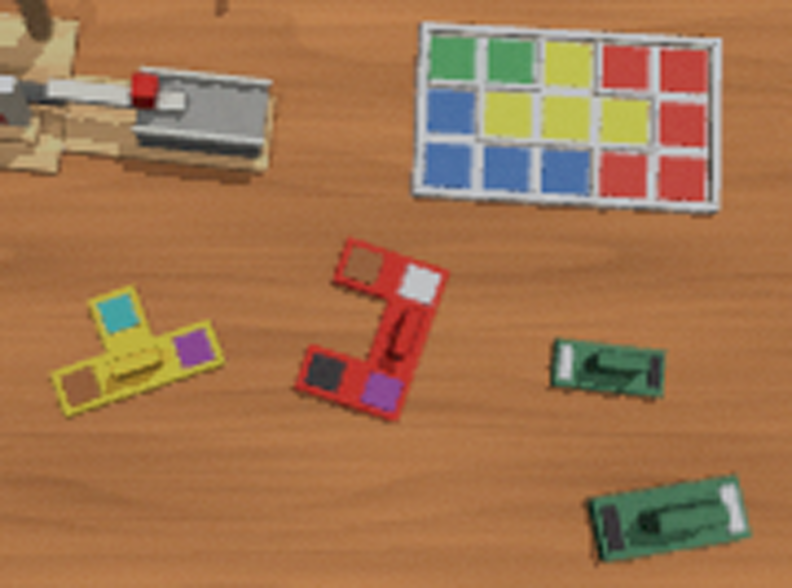

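View pics/c2.png

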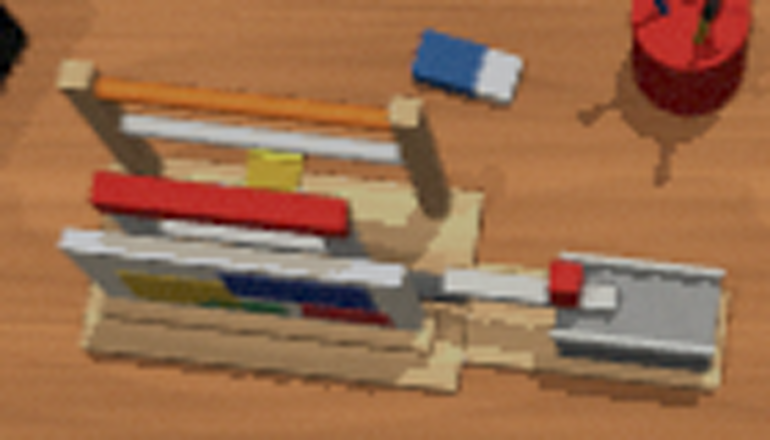

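The tray is a 3×5 grid of cells. The T slot is centred, the C slot is on the right (arms +y), and the bar slot is at top left. Blue L is absent, so three plates need fitting, and the small green plate at (373,253) is the bar. I'll rotate, rise and travel to above the lock.

Emit:
arm_command:
  rows:
    - {"slide":[0,0,-10],"roll":6.7,"jaw":0}
    - {"slide":[0,0,-10],"roll":6.7,"jaw":0}
    - {"slide":[0,0,-10],"roll":6.7,"jaw":0}
    - {"slide":[0,0,-10],"roll":6.7,"jaw":0}
    - {"slide":[0,0,-10],"roll":6.7,"jaw":0}
    - {"slide":[0,0,-10],"roll":6.7,"jaw":0}
    - {"slide":[0,0,-10],"roll":6.7,"jaw":0}
    - {"slide":[0,0,-10],"roll":6.7,"jaw":0}
    - {"slide":[0,0,-10],"roll":6.7,"jaw":0}
    - {"slide":[0,0,-10],"roll":6.7,"jaw":0}

```text
time: 0.98
ee_pos: [0.177, 0.6253, 0.3922]
orientation: [0.663, 0.748, -0.0, 0.0]
ft_force: [0.3, 0.2, 0.6]
grip_width: 0.0952
finger_force: 0.0
```

Emit:
arm_command:
  rows:
    - {"slide":[0,0,0],"roll":6.5,"jaw":0}
    - {"slide":[0,0,0],"roll":6.5,"jaw":0}
    - {"slide":[-20,19,0],"roll":0,"jaw":0}
    - {"slide":[-20,19,0],"roll":0,"jaw":0}
    - {"slide":[-20,19,0],"roll":0,"jaw":0}
    - {"slide":[-20,19,0],"roll":0,"jaw":0}
    - {"slide":[-20,19,0],"roll":0,"jaw":0}
    - {"slide":[-20,19,0],"roll":0,"jaw":0}
    - {"slide":[-20,19,0],"roll":0,"jaw":0}
    - {"slide":[-20,19,0],"roll":0,"jaw":0}

```text
time: 1.82
ee_pos: [0.3126, 0.4496, 0.3919]
orientation: [0.742, 0.67, -0.0, 0.0]
ft_force: [0.4, 0.0, -0.6]
grip_width: 0.095
finger_force: 0.0
```

Emit:
arm_command:
  rows:
    - {"slide":[-23,22,0],"roll":0,"jaw":0}
    - {"slide":[-23,22,0],"roll":0,"jaw":0}
    - {"slide":[-23,22,0],"roll":0,"jaw":0}
    - {"slide":[-23,22,0],"roll":0,"jaw":0}
    - {"slide":[-23,22,0],"roll":0,"jaw":0}
    - {"slide":[-23,22,0],"roll":0,"jaw":0}
    - {"slide":[-23,22,0],"roll":0,"jaw":0}
    - {"slide":[-23,22,0],"roll":0,"jaw":0}
    - {"slide":[-23,22,0],"roll":0,"jaw":0}
    - {"slide":[-23,22,0],"roll":0,"jaw":0}

```text
time: 2.65
ee_pos: [0.5083, 0.1984, 0.392]
orientation: [0.742, 0.67, -0.0, -0.0]
ft_force: [0.6, 0.5, -1.2]
grip_width: 0.0951
finger_force: 0.0
```

Emit:
arm_command:
  rows:
    - {"slide":[-20,19,5],"roll":0,"jaw":0}
    - {"slide":[-20,19,5],"roll":0,"jaw":0}
    - {"slide":[-20,19,5],"roll":0,"jaw":0}
    - {"slide":[-20,19,5],"roll":0,"jaw":0}
    - {"slide":[-20,19,5],"roll":0,"jaw":0}
    - {"slide":[-14,9,5],"roll":0,"jaw":0}
    - {"slide":[0,0,5],"roll":0,"jaw":0}
    - {"slide":[0,0,5],"roll":0,"jaw":0}
    - {"slide":[0,0,0],"roll":0,"jaw":0}
    - {"slide":[0,0,0],"roll":0,"jaw":0}

```text
time: 3.48
ee_pos: [0.599, 0.0768, 0.3518]
orientation: [0.742, 0.671, -0.0, -0.0]
ft_force: [-0.1, 0.5, 0.1]
grip_width: 0.0951
finger_force: 0.0
```

```bash
cat >> h.py <<'E'
def pose():
    s=status.get_state();x,y,z,w=s['orientation']
    from scipy.spatial.transform import Rotation as R
    m=R.from_quat(s['orientation']).as_matrix();return s,m
def go(t,yaw=None):
    "t: wanted grasp point in world; prints slide (mm) in tool axes, after roll (deg) to yaw of tool y"
    s,m=pose();p=s['ee_pos'];now=np.arctan2(m[1,1],m[0,1])
    psi=now if yaw is None else yaw
    d=(np.array(t)+[0,0,.059]-p)*1000
    roll=np.degrees(now-psi)
    print('t',round(s['time'],1),'ee',p.round(4),'yaw',round(now,3),'q6',s['q'][5].round(2),'roll',round(roll,1),
     'slide',round(-d[0]*np.sin(psi)+d[1]*np.cos(psi),1),round(d[0]*np.cos(psi)+d[1]*np.sin(psi),1),round(-d[2],1),'w',round(s['grip_width'],4),'F',s['ft_force'].round(1))
E
python3 -c "
from h import *
c=snap('wrist','w1.png');print(np.round(c['extrinsics'],4).tolist());go([.601,.076,.111])
for p in [(.601,.076,.122),(.624,.248,.19)]: print(w2pix(c,p))
"
```

```text
[[0.995, -0.0941, -0.032, 0.608], [-0.0994, -0.9497, -0.2971, 0.1606], [-0.0024, 0.2988, -0.9543, 0.4452], [0.0, 0.0, 0.0, 1.0]]
t 3.5 ee [0.5992 0.0769 0.3524] yaw -0.1 q6 0.14 roll 0.0 slide -0.7 1.9 182.4 w 0.0948 F [-0.7  0.7  0.3]
(np.float64(285.3601913000686), np.float64(198.69848878393248))
(np.float64(294.908542649192), np.float64(-26.690569752457918))
```

View pics/w1.png

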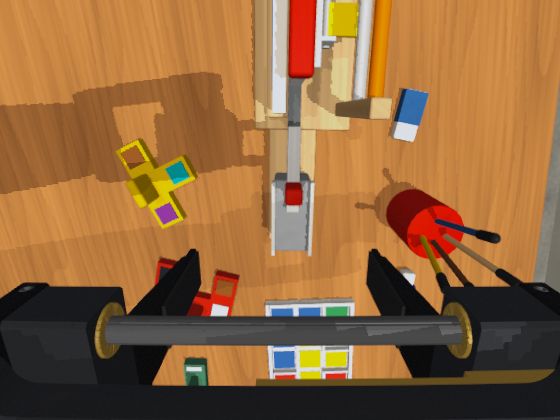

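The knob's top face is at (293,193) and the handle runs upward at x≈301, with the easel axes aligned with the tool.

```bash
python3 -c "
from h import *
c=load('wrist');k=pix2w(c,293,194,.122);print(k)
print('handle end',pix2w(c,301,77,.198), pix2w(c,303,5,.200))
go([k[0],k[1],.110])
"
```

```text
[0.60911535 0.08009641 0.122     ]
handle end [0.62203346 0.18201148 0.198     ] [0.6270009  0.22588997 0.2       ]
t 3.5 ee [0.5992 0.0769 0.3524] yaw -0.1 q6 0.14 roll 0.0 slide 4.2 9.6 183.4 w 0.0948 F [-0.7  0.7  0.3]
```

```bash
python3 -c "
from h import *
c=load('top')
for u,v,z in [(290,151,0.0),(281,124,.19),(294,115,.19),(299,127,.19),(290,136,.09)]: print(pix2w(c,u,v,z).round(3))
c=load('wrist')
for u,v,z in [(497,238,.19),(440,285,.19),(515,280,.19),(411,210,.09)]: print('w',pix2w(c,u,v,z).round(3))
"
```

```text
[0.752 0.009 0.   ]
[0.768 0.037 0.19 ]
[0.794 0.    0.19 ]
[ 0.758 -0.014  0.19 ]
[0.769 0.01  0.09 ]
w [0.776 0.043 0.19 ]
w [0.729 0.003 0.19 ]
w [0.796 0.001 0.19 ]
w [0.74  0.041 0.09 ]
```

Emit:
arm_command:
  rows:
    - {"slide":[4,9,18],"roll":0,"jaw":0}
    - {"slide":[0,0,22],"roll":0,"jaw":0}
    - {"slide":[0,0,22],"roll":0,"jaw":0}
    - {"slide":[0,0,22],"roll":0,"jaw":0}
    - {"slide":[0,0,22],"roll":0,"jaw":0}
    - {"slide":[0,0,22],"roll":0,"jaw":0}
    - {"slide":[0,0,22],"roll":0,"jaw":0}
    - {"slide":[0,0,18],"roll":0,"jaw":0}
    - {"slide":[0,0,14],"roll":0,"jaw":0}
    - {"slide":[0,0,0],"roll":0,"jaw":0}
  grip_force: 15

```text
time: 4.37
ee_pos: [0.6071, 0.0796, 0.167]
orientation: [0.742, 0.671, -0.002, -0.002]
ft_force: [-1.1, 0.3, -1.3]
grip_width: 0.0949
finger_force: 0.0
```

Emit:
arm_command:
  rows:
    - {"slide":[0,0,0],"roll":0,"jaw":255}
    - {"slide":[0,0,0],"roll":0,"jaw":255}
    - {"slide":[0,0,0],"roll":0,"jaw":255}
    - {"slide":[0,0,0],"roll":0,"jaw":255}
    - {"slide":[0,0,0],"roll":0,"jaw":255}
    - {"slide":[0,0,0],"roll":0,"jaw":255}
    - {"slide":[0,0,0],"roll":0,"jaw":255}
    - {"slide":[0,0,0],"roll":0,"jaw":255}
    - {"slide":[0,0,0],"roll":0,"jaw":255}
    - {"slide":[0,0,0],"roll":0,"jaw":255}

```text
time: 5.2
ee_pos: [0.609, 0.0789, 0.1702]
orientation: [0.742, 0.67, -0.0, -0.0]
ft_force: [-0.3, -0.0, -0.0]
grip_width: 0.034
finger_force: 0.0
```

Emit:
arm_command:
  rows:
    - {"slide":[0,0,0],"roll":0,"jaw":255}
    - {"slide":[0,0,0],"roll":0,"jaw":255}
    - {"slide":[0,0,0],"roll":0,"jaw":255}
    - {"slide":[0,0,0],"roll":0,"jaw":255}
    - {"slide":[0,0,0],"roll":0,"jaw":255}
    - {"slide":[0,0,0],"roll":0,"jaw":255}
    - {"slide":[0,0,0],"roll":0,"jaw":255}
    - {"slide":[0,0,0],"roll":0,"jaw":255}
    - {"slide":[0,0,0],"roll":0,"jaw":255}
    - {"slide":[0,0,0],"roll":0,"jaw":255}

```text
time: 6.03
ee_pos: [0.6094, 0.0789, 0.1702]
orientation: [0.742, 0.67, 0.0, 0.0]
ft_force: [5.7, 0.4, -3.9]
grip_width: 0.0178
finger_force: 15.0
```

Emit:
arm_command:
  rows:
    - {"slide":[-3,0,0],"roll":0,"jaw":255}
    - {"slide":[-5,0,0],"roll":0,"jaw":255}
    - {"slide":[-6,0,0],"roll":0,"jaw":255}
    - {"slide":[-6,0,0],"roll":0,"jaw":255}
    - {"slide":[-6,0,0],"roll":0,"jaw":255}
    - {"slide":[-6,0,0],"roll":0,"jaw":255}
    - {"slide":[-6,0,0],"roll":0,"jaw":255}
    - {"slide":[-5,0,0],"roll":0,"jaw":255}
    - {"slide":[-4,0,0],"roll":0,"jaw":255}
    - {"slide":[0,0,0],"roll":0,"jaw":255}

```text
time: 6.87
ee_pos: [0.6041, 0.0325, 0.1702]
orientation: [0.742, 0.67, 0.001, -0.001]
ft_force: [3.8, 4.9, -3.6]
grip_width: 0.0178
finger_force: 15.0
```

Now I'll push on to the end stop.

Emit:
arm_command:
  rows:
    - {"slide":[-2,0,0],"roll":0,"jaw":255}
    - {"slide":[-2,0,0],"roll":0,"jaw":255}
    - {"slide":[-1,0,0],"roll":0,"jaw":255}
    - {"slide":[-1,0,0],"roll":0,"jaw":255}
    - {"slide":[-1,0,0],"roll":0,"jaw":255}
    - {"slide":[0,0,0],"roll":0,"jaw":255}
    - {"slide":[0,0,0],"roll":0,"jaw":255}
    - {"slide":[0,0,0],"roll":0,"jaw":255}
    - {"slide":[0,0,0],"roll":0,"jaw":255}
    - {"slide":[0,0,0],"roll":0,"jaw":255}

```text
time: 7.7
ee_pos: [0.6038, 0.0301, 0.1702]
orientation: [0.742, 0.67, 0.004, -0.004]
ft_force: [5.1, 18.2, -4.2]
grip_width: 0.018
finger_force: 15.0
```

The lock is at its end stop. I'll release it, rise and move towards the handle.

Emit:
arm_command:
  rows:
    - {"slide":[1,0,0],"roll":0,"jaw":80}
    - {"slide":[1,0,0],"roll":0,"jaw":80}
    - {"slide":[1,0,0],"roll":0,"jaw":80}
    - {"slide":[0,0,0],"roll":0,"jaw":80}
    - {"slide":[0,0,0],"roll":0,"jaw":80}
    - {"slide":[0,0,0],"roll":0,"jaw":80}
    - {"slide":[0,0,0],"roll":0,"jaw":80}
    - {"slide":[0,0,-10],"roll":0,"jaw":80}
    - {"slide":[0,0,-20],"roll":0,"jaw":80}
    - {"slide":[0,0,-30],"roll":0,"jaw":80}

```text
time: 8.53
ee_pos: [0.6022, 0.0281, 0.2282]
orientation: [0.742, 0.67, -0.002, -0.002]
ft_force: [-0.6, 0.2, 0.2]
grip_width: 0.0652
finger_force: 0.0
```

Emit:
arm_command:
  rows:
    - {"slide":[0,0,-30],"roll":0,"jaw":80}
    - {"slide":[0,0,-30],"roll":0,"jaw":80}
    - {"slide":[0,0,-30],"roll":0,"jaw":80}
    - {"slide":[0,0,-30],"roll":0,"jaw":80}
    - {"slide":[20,0,0],"roll":0,"jaw":80}
    - {"slide":[20,0,0],"roll":0,"jaw":80}
    - {"slide":[20,0,0],"roll":0,"jaw":80}
    - {"slide":[20,0,0],"roll":0,"jaw":80}
    - {"slide":[20,0,0],"roll":0,"jaw":80}
    - {"slide":[0,0,0],"roll":0,"jaw":80}

```text
time: 9.37
ee_pos: [0.6139, 0.1303, 0.3511]
orientation: [0.741, 0.672, 0.001, -0.0]
ft_force: [-0.7, -0.0, -0.3]
grip_width: 0.0654
finger_force: 0.0
```

```bash
python3 -c "
from h import *
c=snap('wrist','w2.png')
go([.629,.247,.192])
"
```

```text
t 9.4 ee [0.6138 0.1289 0.351 ] yaw -0.099 q6 0.22 roll 0.0 slide 119.0 3.4 100.0 w 0.0653 F [ 0.4 -0.3 -0.1]
```

View pics/w2.png

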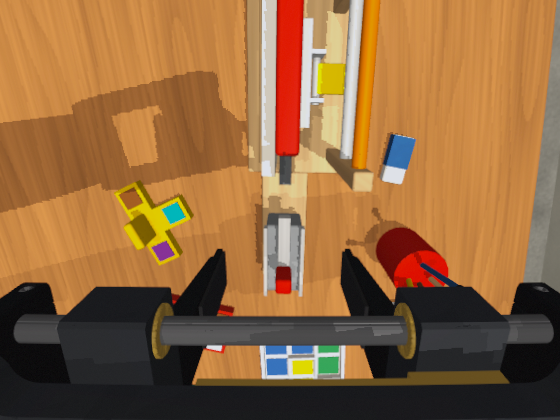

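The knob now sits at the far end of its housing (283,280). The near end of the handle is at (288,153), and the bar runs up to (289,0).

```bash
python3 -c "
from h import *
c=load('wrist')
e=pix2w(c,288,151,.2); f=pix2w(c,290,3,.2); u=(f-e)/np.linalg.norm(f-e); print(e,f,'yaw',np.arctan2(-u[0],u[1])); h=e+u*.065; print(h)
go([h[0],h[1],.192])
"
```

```text
[0.62313063 0.18604203 0.2       ] [0.63342253 0.28150987 0.2       ] yaw -0.10739008644593373
[0.63009758 0.25066758 0.2       ]
t 9.4 ee [0.6138 0.1289 0.351 ] yaw -0.099 q6 0.22 roll 0.0 slide 122.7 4.2 100.0 w 0.0653 F [ 0.4 -0.3 -0.1]
```

Emit:
arm_command:
  rows:
    - {"slide":[24,4,0],"roll":0.5,"jaw":80}
    - {"slide":[24,0,0],"roll":0,"jaw":80}
    - {"slide":[24,0,0],"roll":0,"jaw":80}
    - {"slide":[24,0,0],"roll":0,"jaw":80}
    - {"slide":[24,0,0],"roll":0,"jaw":80}
    - {"slide":[0,0,20],"roll":0,"jaw":80}
    - {"slide":[0,0,25],"roll":0,"jaw":80}
    - {"slide":[0,0,25],"roll":0,"jaw":80}
    - {"slide":[0,0,20],"roll":0,"jaw":80}
    - {"slide":[0,0,9],"roll":0,"jaw":80}
  grip_force: 40

```text
time: 10.25
ee_pos: [0.6298, 0.2451, 0.2477]
orientation: [0.745, 0.667, -0.003, -0.001]
ft_force: [-0.3, -0.0, -0.9]
grip_width: 0.065
finger_force: 0.0
```

Emit:
arm_command:
  rows:
    - {"slide":[0,0,0],"roll":0,"jaw":80}
    - {"slide":[0,0,0],"roll":0,"jaw":255}
    - {"slide":[0,0,0],"roll":0,"jaw":255}
    - {"slide":[0,0,0],"roll":0,"jaw":255}
    - {"slide":[0,0,0],"roll":0,"jaw":255}
    - {"slide":[0,0,0],"roll":0,"jaw":255}
    - {"slide":[0,0,0],"roll":0,"jaw":255}
    - {"slide":[0,0,0],"roll":0,"jaw":255}
    - {"slide":[0,0,0],"roll":0,"jaw":255}
    - {"slide":[0,0,0],"roll":0,"jaw":255}

```text
time: 11.08
ee_pos: [0.6296, 0.2468, 0.2514]
orientation: [0.745, 0.667, -0.002, -0.001]
ft_force: [-6.2, -0.9, 3.7]
grip_width: 0.0174
finger_force: 40.0
```

Emit:
arm_command:
  rows:
    - {"slide":[0,0,0],"roll":0,"jaw":255}
    - {"slide":[0,0,0],"roll":0,"jaw":255}
    - {"slide":[0,0,0],"roll":0,"jaw":255}
    - {"slide":[0,0,-2],"roll":0,"jaw":255}
    - {"slide":[0,0,-4],"roll":0,"jaw":255}
    - {"slide":[0,0,-5],"roll":0,"jaw":255}
    - {"slide":[0,0,-5],"roll":0,"jaw":255}
    - {"slide":[0,0,-4],"roll":0,"jaw":255}
    - {"slide":[0,0,0],"roll":0,"jaw":255}
    - {"slide":[0,0,0],"roll":0,"jaw":255}

```text
time: 11.92
ee_pos: [0.6296, 0.2468, 0.271]
orientation: [0.745, 0.667, -0.002, -0.001]
ft_force: [-7.5, 2.3, -4.8]
grip_width: 0.018
finger_force: 40.0
```

Emit:
arm_command:
  rows:
    - {"slide":[0,0,-6],"roll":0,"jaw":255}
    - {"slide":[0,0,-6],"roll":0,"jaw":255}
    - {"slide":[0,0,-6],"roll":0,"jaw":255}
    - {"slide":[0,0,-6],"roll":0,"jaw":255}
    - {"slide":[0,0,-6],"roll":0,"jaw":255}
    - {"slide":[0,0,-6],"roll":0,"jaw":255}
    - {"slide":[0,0,-6],"roll":0,"jaw":255}
    - {"slide":[0,0,-6],"roll":0,"jaw":255}
    - {"slide":[0,0,-6],"roll":0,"jaw":255}
    - {"slide":[0,0,-6],"roll":0,"jaw":255}

```text
time: 12.75
ee_pos: [0.6296, 0.2465, 0.3307]
orientation: [0.745, 0.667, -0.002, -0.001]
ft_force: [-6.6, 0.8, -6.0]
grip_width: 0.0175
finger_force: 40.0
```

Emit:
arm_command:
  rows:
    - {"slide":[0,0,-7],"roll":0,"jaw":255}
    - {"slide":[0,0,-7],"roll":0,"jaw":255}
    - {"slide":[0,0,-7],"roll":0,"jaw":255}
    - {"slide":[0,0,-7],"roll":0,"jaw":255}
    - {"slide":[0,0,-7],"roll":0,"jaw":255}
    - {"slide":[0,0,-7],"roll":0,"jaw":255}
    - {"slide":[0,0,-7],"roll":0,"jaw":255}
    - {"slide":[0,0,-7],"roll":0,"jaw":255}
    - {"slide":[0,0,0],"roll":0,"jaw":255}
    - {"slide":[0,0,0],"roll":0,"jaw":255}

```text
time: 13.58
ee_pos: [0.6296, 0.2465, 0.3881]
orientation: [0.745, 0.667, -0.002, -0.001]
ft_force: [-8.0, 0.6, -5.2]
grip_width: 0.0178
finger_force: 40.0
```

```bash
python3 -c "
from h import *
c=snap('side');im=c['img'][:,:,::-1]
cv2.imwrite('pics/s2.png',cv2.resize(im[120:300,160:330],None,fx=3.3,fy=3.3,interpolation=cv2.INTER_CUBIC))
go([.63,.25,.3])
"
```

```text
t 13.6 ee [0.6296 0.2465 0.3878] yaw -0.11 q6 0.4 roll 0.0 slide 3.5 0.1 28.8 w 0.0179 F [-8.1  1.  -4.4]
```

View pics/s2.png

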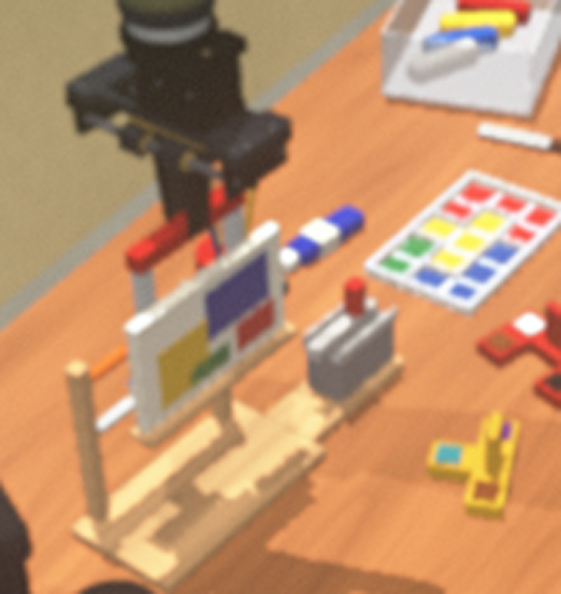

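The carriage is held at about 0.136, well past the rung. I'll raise it 3 mm more and then lower it onto the rung.

Emit:
arm_command:
  rows:
    - {"slide":[0,0,-3],"roll":0,"jaw":255}
    - {"slide":[0,0,0],"roll":0,"jaw":255}
    - {"slide":[0,0,0],"roll":0,"jaw":255}
    - {"slide":[0,0,4],"roll":0,"jaw":255}
    - {"slide":[0,0,6],"roll":0,"jaw":255}
    - {"slide":[0,0,6],"roll":0,"jaw":255}
    - {"slide":[0,0,6],"roll":0,"jaw":255}
    - {"slide":[0,0,5],"roll":0,"jaw":255}
    - {"slide":[0,0,3],"roll":0,"jaw":255}
    - {"slide":[0,0,0],"roll":0,"jaw":255}

```text
time: 14.47
ee_pos: [0.6296, 0.2464, 0.3591]
orientation: [0.745, 0.667, -0.002, -0.001]
ft_force: [-6.7, 1.7, -7.3]
grip_width: 0.0174
finger_force: 40.0
```

Emit:
arm_command:
  rows:
    - {"slide":[0,0,1],"roll":0,"jaw":255}
    - {"slide":[0,0,1],"roll":0,"jaw":255}
    - {"slide":[0,0,1],"roll":0,"jaw":255}
    - {"slide":[0,0,1],"roll":0,"jaw":255}
    - {"slide":[0,0,1],"roll":0,"jaw":255}
    - {"slide":[0,0,0],"roll":0,"jaw":255}
    - {"slide":[0,0,0],"roll":0,"jaw":255}
    - {"slide":[0,0,0],"roll":0,"jaw":255}
    - {"slide":[0,0,0],"roll":0,"jaw":255}
    - {"slide":[0,0,0],"roll":0,"jaw":255}

```text
time: 15.3
ee_pos: [0.6296, 0.2465, 0.355]
orientation: [0.745, 0.667, -0.002, -0.001]
ft_force: [-6.4, 0.7, -5.7]
grip_width: 0.0177
finger_force: 40.0
```

Emit:
arm_command:
  rows:
    - {"slide":[0,0,1],"roll":0,"jaw":255}
    - {"slide":[0,0,1],"roll":0,"jaw":255}
    - {"slide":[0,0,1],"roll":0,"jaw":255}
    - {"slide":[0,0,0],"roll":0,"jaw":255}
    - {"slide":[0,0,0],"roll":0,"jaw":255}
    - {"slide":[0,0,0],"roll":0,"jaw":255}
    - {"slide":[0,0,0],"roll":0,"jaw":255}
    - {"slide":[0,0,0],"roll":0,"jaw":255}
    - {"slide":[0,0,0],"roll":0,"jaw":255}
    - {"slide":[0,0,0],"roll":0,"jaw":255}

```text
time: 16.13
ee_pos: [0.6296, 0.2465, 0.352]
orientation: [0.745, 0.667, -0.002, -0.001]
ft_force: [-6.8, 1.3, -4.9]
grip_width: 0.0176
finger_force: 40.0
```

```bash
cat > lift.py <<'E'
from h import *
c=snap('side');im=c['img'].astype(int)
# red handle end (+y end) predicted pixel for several lifts
for l in [.09,.095,.1,.105,.11,.136]: print(l,np.round(w2pix(c,(.6375,.315,.19+l)),1),np.round(w2pix(c,(.623,.186,.2+l)),1))
m=((im[:,:,0]>120)&(im[:,:,1]<70)&(im[:,:,2]<70)).astype(np.uint8);m[:,:160]=0;m[:,240:]=0;m[:150]=0;m[240:]=0
n,l,s,ce=cv2.connectedComponentsWithStats(m)
for i in range(1,n):
    if s[i,4]>8: print(s[i],ce[i].round(1))
cv2.imwrite('pics/s3.png',cv2.resize(c['img'][130:290,170:310,::-1].astype(np.uint8),None,fx=4,fy=3.7,interpolation=cv2.INTER_CUBIC))
E
python3 lift.py
```

```text
0.09 [200.  208.9] [231.8 183.2]
0.095 [199.8 207.4] [231.7 181.7]
0.1 [199.7 205.9] [231.6 180.3]
0.105 [199.5 204.4] [231.5 178.8]
0.11 [199.3 202.9] [231.4 177.3]
0.136 [198.4 195. ] [230.8 169.5]
[224 187   7  12  41] [226.4 192.7]
[200 196  18  17 115] [209.6 204.1]
[234 225   6   8  25] [236.5 228.6]
```

View pics/s3.png

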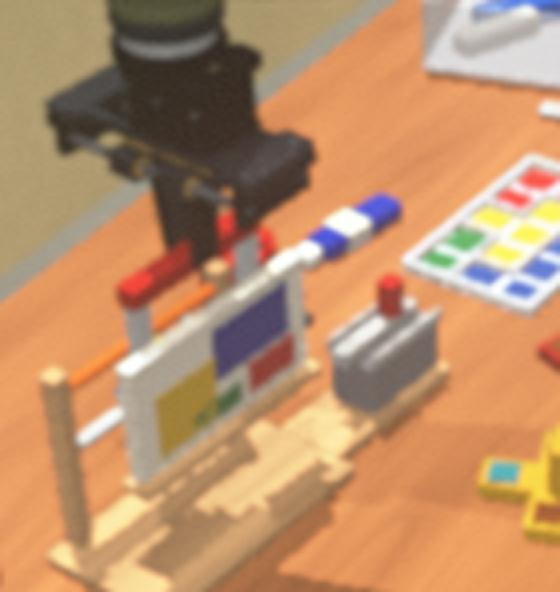

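In the side view the handle's end is at about (203,208), which gives a lift of about 0.091. So the bar slipped about 1 cm in the grip and the pawl hasn't passed. I'll raise it further towards the top stop.

Emit:
arm_command:
  rows:
    - {"slide":[0,0,0],"roll":0,"jaw":255}
    - {"slide":[0,0,-5],"roll":0,"jaw":255}
    - {"slide":[0,0,-5],"roll":0,"jaw":255}
    - {"slide":[0,0,-5],"roll":0,"jaw":255}
    - {"slide":[0,0,-5],"roll":0,"jaw":255}
    - {"slide":[0,0,-5],"roll":0,"jaw":255}
    - {"slide":[0,0,-5],"roll":0,"jaw":255}
    - {"slide":[0,0,-5],"roll":0,"jaw":255}
    - {"slide":[0,0,-5],"roll":0,"jaw":255}
    - {"slide":[0,0,0],"roll":0,"jaw":255}
  grip_force: 55

```text
time: 17.02
ee_pos: [0.6296, 0.2464, 0.3933]
orientation: [0.745, 0.667, -0.002, -0.001]
ft_force: [-8.3, 0.7, -3.8]
grip_width: 0.0173
finger_force: 55.0
```

Emit:
arm_command:
  rows:
    - {"slide":[0,0,-2],"roll":0,"jaw":255}
    - {"slide":[0,0,-2],"roll":0,"jaw":255}
    - {"slide":[0,0,-2],"roll":0,"jaw":255}
    - {"slide":[0,0,-2],"roll":0,"jaw":255}
    - {"slide":[0,0,0],"roll":0,"jaw":255}
    - {"slide":[0,0,0],"roll":0,"jaw":255}
    - {"slide":[0,0,0],"roll":0,"jaw":255}
    - {"slide":[0,0,0],"roll":0,"jaw":255}
    - {"slide":[0,0,0],"roll":0,"jaw":255}
    - {"slide":[0,0,0],"roll":0,"jaw":255}

```text
time: 17.85
ee_pos: [0.6296, 0.2464, 0.4005]
orientation: [0.745, 0.667, -0.002, -0.001]
ft_force: [-7.7, 0.6, -3.6]
grip_width: 0.0177
finger_force: 55.0
```

```bash
python3 lift.py | tail -4; python3 -c "
from h import *
print(status.get_state()['ft_force'])
c=load('side')
a=c['img'][...,::-1]
cv2.imwrite('pics/s4.png',cv2.resize(a[150:260,175:275],None,fx=5,fy=5,interpolation=cv2.INTER_CUBIC))"
```

```text
0.136 [198.4 195. ] [230.8 169.5]
[223 173  10  10  50] [226.3 177.6]
[199 181  18  17 124] [208.2 189.5]
[233 211   7   9  30] [236.  215.2]
[-7.35252854  1.18278499 -4.82829453]
```

View pics/s4.png

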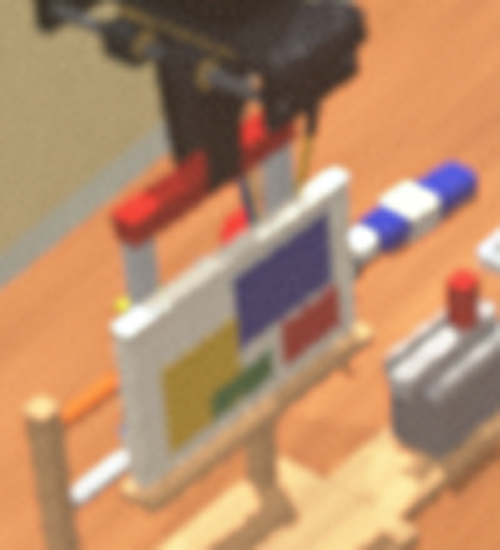

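The yellow pawl shows above the orange rung at about (122,300), so the lift is about 0.138. I'll go 2 mm further up and then lower until the rung takes the load.

Emit:
arm_command:
  rows:
    - {"slide":[0,0,-2],"roll":0,"jaw":255}
    - {"slide":[0,0,0],"roll":0,"jaw":255}
    - {"slide":[0,0,0],"roll":0,"jaw":255}
    - {"slide":[0,0,0],"roll":0,"jaw":255}
    - {"slide":[0,0,5],"roll":0,"jaw":255}
    - {"slide":[0,0,5],"roll":0,"jaw":255}
    - {"slide":[0,0,5],"roll":0,"jaw":255}
    - {"slide":[0,0,5],"roll":0,"jaw":255}
    - {"slide":[0,0,5],"roll":0,"jaw":255}
    - {"slide":[0,0,0],"roll":0,"jaw":255}

```text
time: 18.73
ee_pos: [0.6296, 0.2464, 0.3761]
orientation: [0.745, 0.667, -0.002, -0.001]
ft_force: [-5.3, 2.0, -6.2]
grip_width: 0.0179
finger_force: 55.0
```

Emit:
arm_command:
  rows:
    - {"slide":[0,0,2],"roll":0,"jaw":255}
    - {"slide":[0,0,2],"roll":0,"jaw":255}
    - {"slide":[0,0,2],"roll":0,"jaw":255}
    - {"slide":[0,0,2],"roll":0,"jaw":255}
    - {"slide":[0,0,1],"roll":0,"jaw":255}
    - {"slide":[0,0,1],"roll":0,"jaw":255}
    - {"slide":[0,0,0],"roll":0,"jaw":255}
    - {"slide":[0,0,0],"roll":0,"jaw":255}
    - {"slide":[0,0,0],"roll":0,"jaw":255}
    - {"slide":[0,0,0],"roll":0,"jaw":255}

```text
time: 19.57
ee_pos: [0.6295, 0.2465, 0.3698]
orientation: [0.745, 0.667, -0.001, -0.001]
ft_force: [-10.0, -0.4, 1.6]
grip_width: 0.0175
finger_force: 55.0
```

The rung carries the load. I'll let go and rise.

Emit:
arm_command:
  rows:
    - {"slide":[0,0,0],"roll":0,"jaw":80}
    - {"slide":[0,0,0],"roll":0,"jaw":80}
    - {"slide":[0,0,0],"roll":0,"jaw":80}
    - {"slide":[0,0,0],"roll":0,"jaw":80}
    - {"slide":[0,0,0],"roll":0,"jaw":80}
    - {"slide":[0,0,0],"roll":0,"jaw":80}
    - {"slide":[0,0,0],"roll":0,"jaw":80}
    - {"slide":[0,0,-15],"roll":0,"jaw":80}
    - {"slide":[0,0,-25],"roll":0,"jaw":80}
    - {"slide":[0,0,-30],"roll":0,"jaw":80}
  grip_force: 15

```text
time: 20.4
ee_pos: [0.6304, 0.2464, 0.4365]
orientation: [0.745, 0.667, -0.002, -0.001]
ft_force: [-0.7, 0.5, -0.6]
grip_width: 0.0652
finger_force: 0.0
```

```bash
python3 lift.py | tail -3; python3 -c "
from h import *
go([.6,.03,.3],-.11)"
```

```text
0.136 [198.4 195. ] [230.8 169.5]
[200 181  34  27 221] [217.6 193.8]
[233 220   7   8  27] [236.2 223.7]
t 20.4 ee [0.6316 0.2468 0.4464] yaw -0.11 q6 0.4 roll 0.0 slide -219.0 -7.6 87.4 w 0.065 F [-0.3 -0.7  4.8]
```

The lift reads about 0.107, so the carriage is resting on the orange rung. Next I'll push the lock in from its outer side. I'll move there first, then turn about 170° so the camera mount faces away from the carriage.

Emit:
arm_command:
  rows:
    - {"slide":[-26,-1,0],"roll":0,"jaw":255}
    - {"slide":[-26,-1,0],"roll":0,"jaw":255}
    - {"slide":[-26,-1,0],"roll":0,"jaw":255}
    - {"slide":[-26,-1,0],"roll":0,"jaw":255}
    - {"slide":[-26,-1,0],"roll":0,"jaw":255}
    - {"slide":[-26,-1,0],"roll":0,"jaw":255}
    - {"slide":[-26,-1,0],"roll":0,"jaw":255}
    - {"slide":[-26,-1,0],"roll":0,"jaw":255}
    - {"slide":[-26,0,0],"roll":0,"jaw":255}
    - {"slide":[-26,0,0],"roll":0,"jaw":255}

```text
time: 21.28
ee_pos: [0.5941, -0.0122, 0.4386]
orientation: [0.745, 0.667, 0.001, 0.001]
ft_force: [0.9, -0.8, -0.6]
grip_width: 0.0044
finger_force: 0.0
```

Emit:
arm_command:
  rows:
    - {"slide":[0,0,4],"roll":-7,"jaw":255}
    - {"slide":[0,0,4],"roll":-7,"jaw":255}
    - {"slide":[0,0,4],"roll":-7,"jaw":255}
    - {"slide":[0,0,4],"roll":-7,"jaw":255}
    - {"slide":[0,0,4],"roll":-7,"jaw":255}
    - {"slide":[0,0,4],"roll":-7,"jaw":255}
    - {"slide":[0,0,4],"roll":-7,"jaw":255}
    - {"slide":[0,0,4],"roll":-7,"jaw":255}
    - {"slide":[0,0,4],"roll":-7,"jaw":255}
    - {"slide":[0,0,4],"roll":-7,"jaw":255}

```text
time: 22.12
ee_pos: [0.5946, -0.011, 0.3983]
orientation: [0.225, 0.974, 0.0, 0.001]
ft_force: [-0.6, -0.1, 0.4]
grip_width: 0.0009
finger_force: 0.0
```

Emit:
arm_command:
  rows:
    - {"slide":[0,0,4],"roll":-7,"jaw":255}
    - {"slide":[0,0,4],"roll":-7,"jaw":255}
    - {"slide":[0,0,4],"roll":-7,"jaw":255}
    - {"slide":[0,0,4],"roll":-7,"jaw":255}
    - {"slide":[0,0,4],"roll":-7,"jaw":255}
    - {"slide":[0,0,4],"roll":-7,"jaw":255}
    - {"slide":[0,0,4],"roll":-7,"jaw":255}
    - {"slide":[0,0,4],"roll":-7,"jaw":255}
    - {"slide":[0,0,4],"roll":-7,"jaw":255}
    - {"slide":[0,0,4],"roll":-7,"jaw":255}

```text
time: 22.95
ee_pos: [0.5947, -0.011, 0.3583]
orientation: [-0.375, 0.927, -0.0, 0.001]
ft_force: [-0.1, -0.4, -0.9]
grip_width: 0.0004
finger_force: 0.0
```

Emit:
arm_command:
  rows:
    - {"slide":[0,0,0],"roll":-7,"jaw":255}
    - {"slide":[0,0,0],"roll":-7,"jaw":255}
    - {"slide":[0,0,0],"roll":-7,"jaw":255}
    - {"slide":[0,0,0],"roll":-7,"jaw":255}
    - {"slide":[0,0,0],"roll":-1,"jaw":255}
    - {"slide":[0,0,0],"roll":0,"jaw":255}
    - {"slide":[0,0,0],"roll":0,"jaw":255}
    - {"slide":[0,0,0],"roll":0,"jaw":255}
    - {"slide":[0,0,0],"roll":0,"jaw":255}
    - {"slide":[0,0,0],"roll":0,"jaw":255}

```text
time: 23.78
ee_pos: [0.5954, -0.0001, 0.3572]
orientation: [-0.586, 0.811, -0.004, -0.003]
ft_force: [0.3, -0.6, -0.5]
grip_width: 0.0004
finger_force: 0.0
```

```bash
python3 -c "
from h import *
c=snap('top');im=c['img'][...,::-1]
cv2.imwrite('pics/t2.png',cv2.resize(im[130:310,170:410],None,fx=3.3,fy=3.3,interpolation=cv2.INTER_CUBIC))
go([.5995,-.010,.112])"
```

```text
t 23.8 ee [ 5.954e-01 -1.000e-04  3.572e-01] yaw 2.822 q6 -2.91 roll 0.0 slide 8.1 -7.0 186.2 w 0.0004 F [ 0.1 -0.1  1.5]
```

View pics/t2.png

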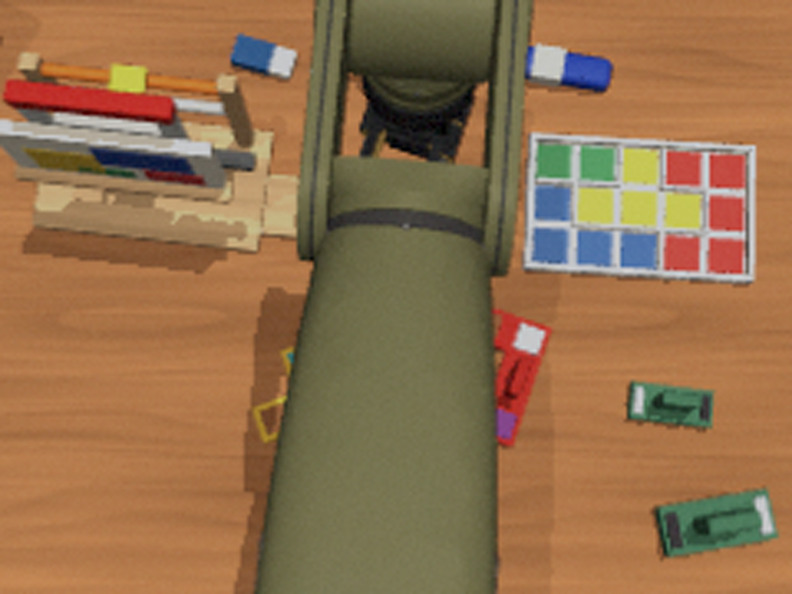

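The pawl is on the orange rung at (127,78). The last joint is at its limit, so I'll back off 15° and descend.

Emit:
arm_command:
  rows:
    - {"slide":[0,0,0],"roll":7,"jaw":255}
    - {"slide":[0,0,0],"roll":7,"jaw":255}
    - {"slide":[0,0,0],"roll":1,"jaw":255}
    - {"slide":[0,0,0],"roll":0,"jaw":255}
    - {"slide":[0,0,0],"roll":0,"jaw":255}
    - {"slide":[0,0,0],"roll":0,"jaw":255}
    - {"slide":[0,0,0],"roll":0,"jaw":255}
    - {"slide":[0,0,0],"roll":0,"jaw":255}
    - {"slide":[0,0,0],"roll":0,"jaw":255}
    - {"slide":[0,0,0],"roll":0,"jaw":255}

```text
time: 24.67
ee_pos: [0.5954, 0.0001, 0.3572]
orientation: [-0.475, 0.88, -0.004, -0.003]
ft_force: [-0.3, 0.5, -0.6]
grip_width: 0.0006
finger_force: 0.0
```

```bash
python3 -c "
from h import *
go([.5995,-.010,.112])
c=load('top');im=c['img'][...,::-1]
print(status.get_state()['q'])
for n,u,v,z in [('g1',170+671/3.3,130+404/3.3,.05)]: print(n,pix2w(c,u,v,z).round(3))"
```

```text
t 24.7 ee [5.954e-01 1.000e-04 3.572e-01] yaw 2.561 q6 -2.65 roll 0.0 slide 6.2 -8.9 186.2 w 0.0006 F [-0.3  0.5 -0.6]
[-0.08649584 -0.02779476  1.69908496 -0.00980303  1.47033616 -2.64642081]
g1 [ 0.416 -0.239  0.05 ]
```

Emit:
arm_command:
  rows:
    - {"slide":[6,-9,10],"roll":0,"jaw":255}
    - {"slide":[0,0,20],"roll":0,"jaw":255}
    - {"slide":[0,0,25],"roll":0,"jaw":255}
    - {"slide":[0,0,25],"roll":0,"jaw":255}
    - {"slide":[0,0,25],"roll":0,"jaw":255}
    - {"slide":[0,0,25],"roll":0,"jaw":255}
    - {"slide":[0,0,25],"roll":0,"jaw":255}
    - {"slide":[0,0,18],"roll":0,"jaw":255}
    - {"slide":[0,0,13],"roll":0,"jaw":255}
    - {"slide":[0,0,0],"roll":0,"jaw":255}

```text
time: 25.5
ee_pos: [0.5975, -0.012, 0.1669]
orientation: [-0.475, 0.88, -0.002, -0.006]
ft_force: [-0.5, 0.1, 0.1]
grip_width: 0.0006
finger_force: 0.0
```

Emit:
arm_command:
  rows:
    - {"slide":[-3.6,1.8,0],"roll":0,"jaw":255}
    - {"slide":[-3.6,1.8,0],"roll":0,"jaw":255}
    - {"slide":[-3.6,1.8,0],"roll":0,"jaw":255}
    - {"slide":[-3.6,1.8,0],"roll":0,"jaw":255}
    - {"slide":[-3.6,1.8,0],"roll":0,"jaw":255}
    - {"slide":[-3.6,1.8,0],"roll":0,"jaw":255}
    - {"slide":[-3.6,1.8,0],"roll":0,"jaw":255}
    - {"slide":[-3.6,1.8,0],"roll":0,"jaw":255}
    - {"slide":[-3.6,1.8,0],"roll":0,"jaw":255}
    - {"slide":[-3.6,1.8,0],"roll":0,"jaw":255}

```text
time: 26.33
ee_pos: [0.6044, 0.0286, 0.1711]
orientation: [-0.475, 0.88, -0.004, -0.003]
ft_force: [0.3, -1.5, 1.4]
grip_width: 0.0005
finger_force: 0.9
```

```bash
python3 -c "
from h import *
go([.607,.056,.112])"
```

```text
t 26.3 ee [0.6044 0.0286 0.1711] yaw 2.561 q6 -2.59 roll 0.0 slide -24.4 12.8 0.1 w 0.0005 F [ 0.3 -1.5  1.4]
```

Emit:
arm_command:
  rows:
    - {"slide":[-3,1.5,0],"roll":0,"jaw":255}
    - {"slide":[-3,1.5,0],"roll":0,"jaw":255}
    - {"slide":[-3,1.5,0],"roll":0,"jaw":255}
    - {"slide":[-3,1.5,0],"roll":0,"jaw":255}
    - {"slide":[-3,1.5,0],"roll":0,"jaw":255}
    - {"slide":[-3,1.5,0],"roll":0,"jaw":255}
    - {"slide":[-3,1.5,0],"roll":0,"jaw":255}
    - {"slide":[0,0,0],"roll":0,"jaw":255}
    - {"slide":[0,0,0],"roll":0,"jaw":255}
    - {"slide":[0,0,0],"roll":0,"jaw":255}

```text
time: 27.17
ee_pos: [0.6066, 0.0519, 0.1702]
orientation: [-0.475, 0.88, -0.004, -0.003]
ft_force: [-0.1, -0.4, -0.2]
grip_width: 0.0003
finger_force: 0.0
```

Emit:
arm_command:
  rows:
    - {"slide":[-1,0.5,0],"roll":0,"jaw":255}
    - {"slide":[-1,0.5,0],"roll":0,"jaw":255}
    - {"slide":[-1,0.5,0],"roll":0,"jaw":255}
    - {"slide":[-1,0.5,0],"roll":0,"jaw":255}
    - {"slide":[0,0,0],"roll":0,"jaw":255}
    - {"slide":[0,0,0],"roll":0,"jaw":255}
    - {"slide":[0,0,0],"roll":0,"jaw":255}
    - {"slide":[0,0,0],"roll":0,"jaw":255}
    - {"slide":[0,0,0],"roll":0,"jaw":255}
    - {"slide":[0,0,0],"roll":0,"jaw":255}

```text
time: 28.0
ee_pos: [0.6075, 0.056, 0.1706]
orientation: [-0.475, 0.88, -0.004, -0.003]
ft_force: [-0.3, -1.1, -0.7]
grip_width: 0.0007
finger_force: 0.5
```

Emit:
arm_command:
  rows:
    - {"slide":[-1,0.5,0],"roll":0,"jaw":255}
    - {"slide":[-1,0.5,0],"roll":0,"jaw":255}
    - {"slide":[-1,0.5,0],"roll":0,"jaw":255}
    - {"slide":[-1,0.5,0],"roll":0,"jaw":255}
    - {"slide":[0,0,0],"roll":0,"jaw":255}
    - {"slide":[0,0,0],"roll":0,"jaw":255}
    - {"slide":[0,0,0],"roll":0,"jaw":255}
    - {"slide":[0,0,0],"roll":0,"jaw":255}
    - {"slide":[0,0,0],"roll":0,"jaw":255}
    - {"slide":[0,0,0],"roll":0,"jaw":255}

```text
time: 28.83
ee_pos: [0.6079, 0.059, 0.1706]
orientation: [-0.475, 0.88, -0.005, -0.004]
ft_force: [-1.5, -7.0, 0.4]
grip_width: 0.0006
finger_force: 3.8
```

Emit:
arm_command:
  rows:
    - {"slide":[-1,0.5,0],"roll":0,"jaw":255}
    - {"slide":[-1,0.5,0],"roll":0,"jaw":255}
    - {"slide":[-1,0.5,0],"roll":0,"jaw":255}
    - {"slide":[0,0,0],"roll":0,"jaw":255}
    - {"slide":[0,0,0],"roll":0,"jaw":255}
    - {"slide":[0,0,0],"roll":0,"jaw":255}
    - {"slide":[0,0,0],"roll":0,"jaw":255}
    - {"slide":[0,0,0],"roll":0,"jaw":255}
    - {"slide":[0,0,0],"roll":0,"jaw":255}
    - {"slide":[0,0,0],"roll":0,"jaw":255}

```text
time: 29.67
ee_pos: [0.608, 0.0597, 0.1707]
orientation: [-0.475, 0.88, -0.008, -0.006]
ft_force: [-3.6, -16.1, 2.2]
grip_width: 0.0004
finger_force: 8.6
```

The lock is at its inner stop (16 N). I'll back off, rise, turn to yaw −0.05, and survey the plates and tray.

Emit:
arm_command:
  rows:
    - {"slide":[8,-4,0],"roll":0,"jaw":255}
    - {"slide":[10,-5,0],"roll":0,"jaw":255}
    - {"slide":[0,0,-20],"roll":0,"jaw":255}
    - {"slide":[0,0,-30],"roll":0,"jaw":255}
    - {"slide":[0,0,-30],"roll":0,"jaw":255}
    - {"slide":[0,0,-30],"roll":7,"jaw":130}
    - {"slide":[0,0,-30],"roll":7,"jaw":130}
    - {"slide":[0,0,-30],"roll":7,"jaw":130}
    - {"slide":[0,0,-30],"roll":7,"jaw":130}
    - {"slide":[0,0,-30],"roll":7,"jaw":130}

```text
time: 30.5
ee_pos: [0.6061, 0.0462, 0.4026]
orientation: [-0.186, 0.983, -0.004, -0.001]
ft_force: [0.1, -0.7, -0.0]
grip_width: 0.0283
finger_force: 0.0
```

Emit:
arm_command:
  rows:
    - {"slide":[0,0,0],"roll":7,"jaw":130}
    - {"slide":[0,0,0],"roll":7,"jaw":130}
    - {"slide":[0,0,0],"roll":7,"jaw":130}
    - {"slide":[0,0,0],"roll":7,"jaw":130}
    - {"slide":[0,0,0],"roll":7,"jaw":130}
    - {"slide":[0,0,0],"roll":7,"jaw":130}
    - {"slide":[0,0,0],"roll":7,"jaw":130}
    - {"slide":[0,0,0],"roll":7,"jaw":130}
    - {"slide":[0,0,0],"roll":7,"jaw":130}
    - {"slide":[0,0,0],"roll":7,"jaw":130}

```text
time: 31.33
ee_pos: [0.6063, 0.0462, 0.401]
orientation: [0.412, 0.911, -0.004, 0.002]
ft_force: [-0.4, -0.8, -0.4]
grip_width: 0.0466
finger_force: 0.0
```

Emit:
arm_command:
  rows:
    - {"slide":[0,0,0],"roll":7,"jaw":130}
    - {"slide":[0,0,0],"roll":7,"jaw":130}
    - {"slide":[0,0,0],"roll":7,"jaw":130}
    - {"slide":[0,0,0],"roll":7,"jaw":130}
    - {"slide":[0,0,0],"roll":7,"jaw":130}
    - {"slide":[0,0,0],"roll":7,"jaw":130}
    - {"slide":[0,0,0],"roll":3,"jaw":130}
    - {"slide":[-22,-8,0],"roll":0,"jaw":130}
    - {"slide":[-30,-15,0],"roll":0,"jaw":130}
    - {"slide":[-30,-15,0],"roll":0,"jaw":130}

```text
time: 32.17
ee_pos: [0.5633, -0.0338, 0.4015]
orientation: [0.726, 0.687, -0.003, 0.003]
ft_force: [1.3, 0.1, -0.0]
grip_width: 0.0468
finger_force: 0.0
```

Emit:
arm_command:
  rows:
    - {"slide":[-30,-15,0],"roll":0,"jaw":130}
    - {"slide":[-30,-15,0],"roll":0,"jaw":130}
    - {"slide":[-30,-15,0],"roll":0,"jaw":130}
    - {"slide":[-20,-10,0],"roll":0,"jaw":130}
    - {"slide":[-15,0,0],"roll":0,"jaw":130}
    - {"slide":[0,0,0],"roll":0,"jaw":130}
    - {"slide":[0,0,0],"roll":0,"jaw":130}
    - {"slide":[0,0,0],"roll":0,"jaw":130}
    - {"slide":[0,0,0],"roll":0,"jaw":130}
    - {"slide":[0,0,0],"roll":0,"jaw":130}

```text
time: 33.0
ee_pos: [0.5018, -0.1544, 0.4027]
orientation: [0.727, 0.687, -0.003, 0.003]
ft_force: [-0.6, 0.2, 0.6]
grip_width: 0.0468
finger_force: 0.0
```

```bash
python3 -c "
from h import *
c=snap('wrist','w3.png');c=snap('top','t3.png');go([.413,-.235,.2])"
```

```text
t 33.1 ee [ 0.5018 -0.1546  0.4027] yaw -0.056 q6 -0.34 roll 0.0 slide -85.3 -84.1 143.7 w 0.0465 F [-0.5 -0.3  0.6]
```

View pics/w3.png

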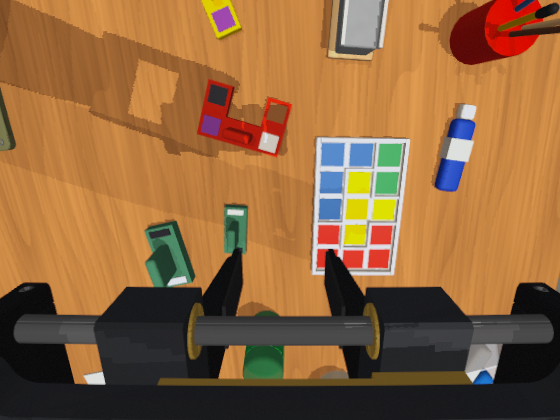

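The survey shows the tray at (315–408,138–275) with coloured cells, the C at (245,120), the small green bar at (235,228) and the T cut off at the top (220,15). I'll fit silhouettes numerically.

```bash
cat > fit.py <<'E'
from h import *
from scipy.optimize import minimize
A=.017
SH={'tee':[(-.017,.017,-.059,.059),(.017,.059,-.017,.017)],
    'cee':[(-.059,.059,-.017,.017),(-.059,-.025,.017,.059),(.025,.059,.017,.059)],
    'bar':[(-.017,.017,-.038,.038)]}
FIN={'tee':(-.006,.006,-.018,.018),'cee':(-.018,.018,-.006,.006),'bar':(-.006,.006,-.018,.018)}
def sil(c,name,p,S,off,zg=0.039):
    "filled silhouette of plate whose fin centre is at x,y,zg, yaw"
    x,y,a=p[:3];m=np.zeros((420*S//1,560*S),np.uint8)
    bx=[(b,zg-.039,zg-.023) for b in SH[name]]+[(FIN[name],zg-.023,zg+.023)]
    for (x0,x1,y0,y1),z0,z1 in bx:
        P=[]
        for X in(x0,x1):
            for Y in(y0,y1):
                for Z in(z0,z1): P.append(w2pix(c,(x+X*np.cos(a)-Y*np.sin(a),y+X*np.sin(a)+Y*np.cos(a),Z)))
        h=cv2.convexHull((np.array(P,np.float32)*S*16+8*(S-1)).astype(np.int32))
        cv2.fillConvexPoly(m,h,255,shift=4)
    return m>0
def masks(img):
    hsv=cv2.cvtColor(np.ascontiguousarray(img),cv2.COLOR_RGB2HSV);h,s,v=[hsv[...,i].astype(int) for i in range(3)]
    wood=(h>=6)&(h<=19)&(s>90)&(v>40)
    return {'wood':wood,'bar':(h>60)&(h<95)&(s>70),'cee':((h<5)|(h>173))&(s>150),'tee':(h>=21)&(h<=34)&(s>140)}
def fit(c,name,p0,zg=.039,R=.13,bg='wood'):
    S=3;M=masks(c['img']);u,v=w2pix(c,(p0[0],p0[1],zg))
    u0=w2pix(c,(p0[0]+R,p0[1],0));r=max(30,int(np.hypot(u0[0]-u,u0[1]-v)*.8))
    win=np.zeros((420,560),bool);win[max(0,int(v)-r):int(v)+r,max(0,int(u)-r):int(u)+r]=1
    up=lambda m:cv2.resize((m&win).astype(np.uint8),None,fx=S,fy=S,interpolation=cv2.INTER_NEAREST)>0
    w,b=up(M[bg] if isinstance(bg,str) else bg),up(M[name])
    f=lambda p:((lambda s:(s&w).sum()+(b&~s).sum())(sil(c,name,p,S,0,zg)))/S**2
    best=None
    for k in range(3):
        q=p0 if best is None else best.x
        d=[.012,.006,.003][k]
        sx=np.array([q]+[np.array(q)+e for e in np.diag([d,d,d*8])])
        best=minimize(f,q,method='Nelder-Mead',options=dict(initial_simplex=sx,xatol=1e-4,fatol=.2))
    return best.x,best.fun,b.sum()/S**2
def tray(c,p0,zf=.004):
    img=np.array(c['img']);hsv=cv2.cvtColor(np.ascontiguousarray(img),cv2.COLOR_RGB2HSV)
    sat=(hsv[...,1]>110).astype(np.uint8)
    L=['GGYRR','BYYYR','BBBRR'];W=[];G=[]
    p=np.array(p0,float)
    for it in range(3):
        W=[];G=[]
        for i in range(3):
            for j in range(5):
                g=np.array([(1-i)*.042,(2-j)*.042]);a=p[2]
                R2=np.array([[np.cos(a),-np.sin(a)],[np.sin(a),np.cos(a)]])
                poly=[w2pix(c,(*(p[:2]+R2@(g+np.array(e)*.0215)),zf)) for e in [(-1,-1),(-1,1),(1,1),(1,-1)]]
                m=np.zeros(sat.shape,np.uint8);cv2.fillConvexPoly(m,np.int32(np.round(poly)),1)
                hh={'G':(45,90),'Y':(21,35),'B':(98,125),'R':(170,190)}[L[i][j]]
                h=hsv[...,0].astype(int);h=np.where(h<8,h+180,h)
                vv,uu=np.nonzero(m&sat&(h>=hh[0])&(h<=hh[1]))
                if len(vv)<.45*m.sum(): continue
                W.append(pix2w(c,uu.mean(),vv.mean(),zf)[:2]);G.append(g)
        Wm,Gm=np.mean(W,0),np.mean(G,0);H=(np.array(G)-Gm).T@(np.array(W)-Wm)
        a=np.arctan2(H[0,1]-H[1,0],H[0,0]+H[1,1]);R2=np.array([[np.cos(a),-np.sin(a)],[np.sin(a),np.cos(a)]])
        p=np.array([*(Wm-R2@Gm),a])
    res=np.sqrt(np.mean(np.sum((np.array(W)-Wm-(np.array(G)-Gm)@R2.T)**2,1)))
    return p,res,len(W)
def slots(p):
    a=p[2];R2=np.array([[np.cos(a),-np.sin(a)],[np.sin(a),np.cos(a)]])
    return {n:(p[:2]+R2@np.array(g)).round(4) for n,g in dict(tee=(0,0),cee=(0,-.084),bar=(.042,.063)).items()}
E
python3 -c "
from fit import *
w=load('wrist');t=load('top')
for n,c in (('w',w),('t',t)):
    p=tray(c,[.61,-.228,-.053]);print(n,'tray',p,slots(p[0]))
    for k,p0 in dict(bar=[.413,-.237,-.2],cee=[.437,-.083,-.29],tee=[.419,.083,.32]).items():
        if n=='w' and k=='tee': continue
        print(n,k,fit(c,k,p0))
"
```

```text
w tray (array([ 0.61181664, -0.22582368, -0.06342592]), np.float64(0.0005883202511678237), 14) {'tee': array([ 0.6118, -0.2258]), 'cee': array([ 0.6065, -0.3097]), 'bar': array([ 0.6577, -0.1656])}
w bar (array([ 0.42073233, -0.24782926, -0.11142492]), np.float64(1691.7777777777778), np.float64(2524.0))
w cee (array([ 0.44252636, -0.1013312 , -0.33974143]), np.float64(484.44444444444446), np.float64(2212.0))
  return _methods._mean(a, axis=axis, dtype=dtype,
  ret = ret.dtype.type(ret / rcount)
Traceback (most recent call last):
  File "fit.py", line 57, in tray
    a=np.arctan2(H[0,1]-H[1,0],H[0,0]+H[1,1]);R2=np.array([[np.cos(a),-np.sin(a)],[np.sin(a),np.cos(a)]])
                 ~^^^^^
IndexError: invalid index to scalar variable.
```

```bash
python3 - <<'E'
s=open('fit.py').read()
s=s.replace("    w,b=up(","    B=cv2.morphologyEx((M[name]&win).astype(np.uint8),cv2.MORPH_CLOSE,np.ones((3,3)));n_,lab,st,ce=cv2.connectedComponentsWithStats(B)\n    k_=1+min(range(n_-1),key=lambda i:np.hypot(ce[i+1][0]-u,ce[i+1][1]-v) if st[i+1,4]>60 else 1e9);M[name]=(lab==k_)\n    w,b=up(")
open('fit.py','w').write(s)
E
python3 -c "
from fit import *
w=load('wrist');t=load('top')
for n,c,ks in (('w',w,['bar','cee']),('t',t,['cee','tee'])):
    for k,p0 in dict(bar=[.413,-.237,-.2],cee=[.437,-.083,-.29],tee=[.419,.083,.32]).items():
        if k in ks:print(n,k,fit(c,k,p0))
print('bar'); go([.413,-.237,.04],-.12)
" 2>&1|grep -v Warn; python3 -c "
from fit import *
w=load('wrist');im=w['img'][...,::-1].copy()
for k,p0 in dict(bar=[.413,-.237,-.2],cee=[.437,-.083,-.29]).items():
    p=fit(w,k,p0)[0];m=sil(w,k,p,3,0).astype(np.uint8);m=cv2.resize(m,(560,420),interpolation=cv2.INTER_AREA)
    cs,_=cv2.findContours(m,0,1);cv2.drawContours(im,cs,-1,(255,0,255),1)
cv2.imwrite('pics/f1.png',cv2.resize(im[60:270,180:420],None,fx=3,fy=2.8))"
```

```text
w bar (array([ 0.42073233, -0.24782926, -0.11142492]), np.float64(39.77777777777778), np.float64(873.0))
w cee (array([ 0.44295068, -0.10116222, -0.33372373]), np.float64(480.1111111111111), np.float64(2230.0))
t cee (array([ 0.441119  , -0.10094302, -0.34124044]), np.float64(97.0), np.float64(409.0))
t tee (array([0.42016461, 0.08527884, 0.33685806]), np.float64(96.33333333333333), np.float64(410.0))
bar
t 33.1 ee [ 0.5018 -0.1546  0.4027] yaw -0.056 q6 -0.34 roll 3.7 slide -92.5 -78.3 303.7 w 0.0465 F [-0.5 -0.3  0.6]
```

View pics/f1.png

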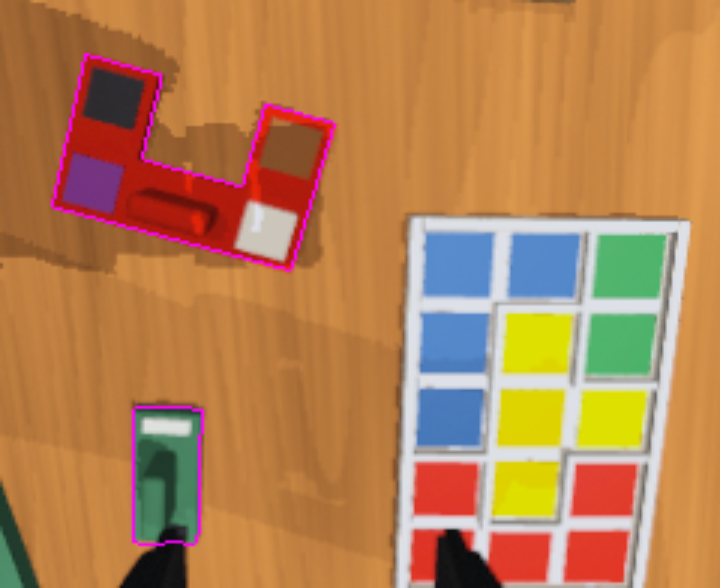

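The fits match the outlines closely. I'll start with the green bar.

```bash
python3 -c "
from h import *
go([.4207,-.2478,.042],-.111)"
```

```text
t 33.1 ee [ 0.5018 -0.1546  0.4027] yaw -0.056 q6 -0.34 roll 3.1 slide -101.6 -70.2 301.7 w 0.0465 F [-0.5 -0.3  0.6]
```

Emit:
arm_command:
  rows:
    - {"slide":[0,0,0],"roll":3.1,"jaw":130}
    - {"slide":[-20,-14,20],"roll":0,"jaw":130}
    - {"slide":[-20,-14,20],"roll":0,"jaw":130}
    - {"slide":[-20,-14,20],"roll":0,"jaw":130}
    - {"slide":[-20,-14,30],"roll":0,"jaw":130}
    - {"slide":[-21,-14,30],"roll":0,"jaw":130}
    - {"slide":[0,0,35],"roll":0,"jaw":130}
    - {"slide":[0,0,35],"roll":0,"jaw":130}
    - {"slide":[0,0,30],"roll":0,"jaw":130}
    - {"slide":[0,0,20],"roll":0,"jaw":130}
  grip_force: 25

```text
time: 33.93
ee_pos: [0.4192, -0.249, 0.1602]
orientation: [0.745, 0.667, -0.004, 0.001]
ft_force: [0.1, 0.2, -1.0]
grip_width: 0.0463
finger_force: 0.0
```

Emit:
arm_command:
  rows:
    - {"slide":[0,0,0],"roll":0,"jaw":130}
    - {"slide":[0,0,0],"roll":0,"jaw":130}
    - {"slide":[0,0,0],"roll":0,"jaw":130}
    - {"slide":[0,0,0],"roll":0,"jaw":130}
    - {"slide":[0,0,0],"roll":0,"jaw":130}
    - {"slide":[0,0,0],"roll":0,"jaw":130}
    - {"slide":[0,0,0],"roll":0,"jaw":130}
    - {"slide":[0,0,0],"roll":0,"jaw":130}
    - {"slide":[0,0,0],"roll":0,"jaw":130}
    - {"slide":[0,0,0],"roll":0,"jaw":130}

```text
time: 34.77
ee_pos: [0.4205, -0.2502, 0.1638]
orientation: [0.745, 0.667, -0.004, 0.003]
ft_force: [0.0, 0.4, 0.4]
grip_width: 0.0468
finger_force: 0.0
```

```bash
python3 -c "
from h import *
go([.4207,-.2478,.042],-.111);print(pose()[1].round(4).tolist())"
```

```text
t 34.8 ee [ 0.4205 -0.2502  0.1638] yaw -0.112 q6 -0.53 roll -0.0 slide 2.4 -0.0 62.8 w 0.0468 F [0.  0.4 0.4]
[[0.1113, 0.9938, -0.0008], [0.9937, -0.1113, -0.0097], [-0.0097, 0.0003, -1.0]]
```

Emit:
arm_command:
  rows:
    - {"slide":[3,0,12],"roll":0,"jaw":130}
    - {"slide":[0,0,17],"roll":0,"jaw":130}
    - {"slide":[0,0,17],"roll":0,"jaw":130}
    - {"slide":[0,0,12],"roll":0,"jaw":130}
    - {"slide":[0,0,5],"roll":0,"jaw":130}
    - {"slide":[0,0,0],"roll":0,"jaw":130}
    - {"slide":[0,0,0],"roll":0,"jaw":255}
    - {"slide":[0,0,0],"roll":0,"jaw":255}
    - {"slide":[0,0,0],"roll":0,"jaw":255}
    - {"slide":[0,0,0],"roll":0,"jaw":255}

```text
time: 35.6
ee_pos: [0.4213, -0.2482, 0.1017]
orientation: [0.745, 0.667, -0.003, 0.004]
ft_force: [-0.6, -0.2, -0.2]
grip_width: 0.0252
finger_force: 0.0
```

Emit:
arm_command:
  rows:
    - {"slide":[0,0,0],"roll":0,"jaw":255}
    - {"slide":[0,0,0],"roll":0,"jaw":255}
    - {"slide":[0,0,0],"roll":0,"jaw":255}
    - {"slide":[0,0,0],"roll":0,"jaw":255}
    - {"slide":[0,0,0],"roll":0,"jaw":255}
    - {"slide":[0,0,0],"roll":0,"jaw":255}
    - {"slide":[0,0,-10],"roll":0,"jaw":255}
    - {"slide":[0,0,-20],"roll":0,"jaw":255}
    - {"slide":[0,0,-20],"roll":0,"jaw":255}
    - {"slide":[0,0,-10],"roll":0,"jaw":255}

```text
time: 36.43
ee_pos: [0.4213, -0.2476, 0.163]
orientation: [0.745, 0.667, -0.003, 0.004]
ft_force: [0.5, -1.3, -0.7]
grip_width: 0.0118
finger_force: 25.0
```

```bash
python3 -c "
from h import *
go([.6577,-.1656,.083],-.0634)"
```

```text
t 36.4 ee [ 0.4213 -0.2476  0.163 ] yaw -0.112 q6 -0.52 roll -2.8 slide 96.8 230.7 21.0 w 0.0118 F [ 0.5 -1.3 -0.7]
```

Emit:
arm_command:
  rows:
    - {"slide":[0,0,-5],"roll":-2.8,"jaw":255}
    - {"slide":[8,19,0],"roll":0,"jaw":255}
    - {"slide":[12,29,0],"roll":0,"jaw":255}
    - {"slide":[12,29,0],"roll":0,"jaw":255}
    - {"slide":[12,29,0],"roll":0,"jaw":255}
    - {"slide":[12,29,0],"roll":0,"jaw":255}
    - {"slide":[12,29,0],"roll":0,"jaw":255}
    - {"slide":[12,29,0],"roll":0,"jaw":255}
    - {"slide":[12,27,0],"roll":0,"jaw":255}
    - {"slide":[5,11,0],"roll":0,"jaw":255}

```text
time: 37.27
ee_pos: [0.6599, -0.1633, 0.1643]
orientation: [0.728, 0.685, -0.003, 0.003]
ft_force: [-1.1, 1.4, -1.2]
grip_width: 0.0118
finger_force: 25.0
```

Emit:
arm_command:
  rows:
    - {"slide":[0,0,0],"roll":0,"jaw":255}
    - {"slide":[0,0,0],"roll":0,"jaw":255}
    - {"slide":[0,0,0],"roll":0,"jaw":255}
    - {"slide":[0,0,0],"roll":0,"jaw":255}
    - {"slide":[0,0,0],"roll":0,"jaw":255}
    - {"slide":[0,0,0],"roll":0,"jaw":255}
    - {"slide":[0,0,0],"roll":0,"jaw":255}
    - {"slide":[0,0,0],"roll":0,"jaw":255}
    - {"slide":[0,0,0],"roll":0,"jaw":255}
    - {"slide":[0,0,0],"roll":0,"jaw":255}

```text
time: 38.1
ee_pos: [0.6574, -0.1649, 0.1648]
orientation: [0.729, 0.685, -0.004, 0.003]
ft_force: [-0.5, 0.6, -1.6]
grip_width: 0.0124
finger_force: 25.0
```

```bash
cat > held.py <<'E'
import sys
from fit import *
# held plate: fin centre dz below grasp point; fit its silhouette against everything not base colour/dark gripper
def held(name,dz,off):
    s,m=pose();c=snap('wrist')
    g=s['ee_pos']+m[:,2]*(.059+dz);y=np.arctan2(m[1,1],m[0,1])
    p0=np.array([g[0],g[1],y+off]);zg=g[2]
    M=masks(c['img']);hsv=cv2.cvtColor(c['img'],cv2.COLOR_RGB2HSV)
    v=hsv[...,2];dark=v<70;bg=(~M[name])&(~dark)&(M['wood'])
    p,f,n=fit(c,name,p0,zg,R=.11,bg=bg)
    print('expected',p0.round(4),'fit',p.round(4),'zg',zg.round(4),'cost',round(f),round(n))
    return c,p
if __name__=='__main__':
    c,p=held(sys.argv[1],float(sys.argv[2]),float(sys.argv[3]))
    t=tray(c,[.6118,-.2258,-.0634]);print('tray',t[0].round(4),t[1],t[2],slots(t[0]))
    im=c['img'][...,::-1].copy();mm=cv2.resize(sil(c,sys.argv[1],p,3,0,float(pose()[0]['ee_pos'][2])-.059-float(sys.argv[2])).astype(np.uint8),(560,420),interpolation=cv2.INTER_AREA)
    cs,_=cv2.findContours(mm,0,1);cv2.drawContours(im,cs,-1,(255,0,255),1);cv2.imwrite('pics/h_%s.png'%sys.argv[1],im)
    go([.6577,-.1656,.043])
E
python3 held.py bar .0037 0
```

```text
expected [ 0.6573 -0.1655 -0.0628] fit [ 0.6584 -0.1544 -0.0573] zg 0.1021 cost 3 5506
tray [ 0.6119 -0.225  -0.0558] 0.0013384100632043816 7 {'tee': array([ 0.6119, -0.225 ]), 'cee': array([ 0.6072, -0.3089]), 'bar': array([ 0.6574, -0.1645])}
t 38.1 ee [ 0.6574 -0.1649  0.1648] yaw -0.063 q6 -0.26 roll 0.0 slide -0.7 0.3 62.8 w 0.0118 F [-0.4  0.1 -1.4]
```

View pics/h_bar.png

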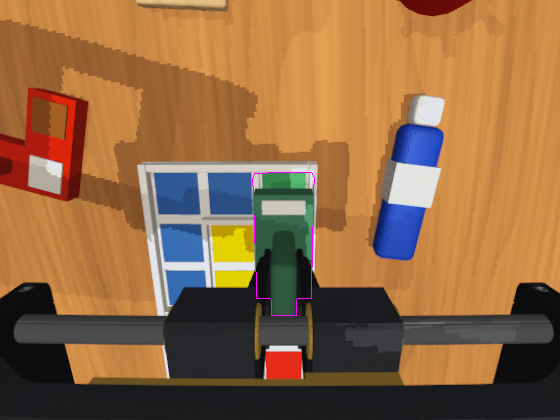

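The held bar fills (254–313,190–300) over the green pocket, and the fit was pulled off by the pocket's own green. I'll check the front edge numerically.

```bash
python3 -c "
from fit import *
c=load('wrist');im=c['img']
p=[.6573,-.1655,-.0628];a=p[2]
for z in (.063,.079):
  for X in (-.017,.017): print(z,X,np.round(w2pix(c,(p[0]+X*np.cos(a)-.038*np.sin(a),p[1]+X*np.sin(a)+.038*np.cos(a),z)),1))
for u in (258,308): print(u,[im[v,u].tolist() for v in range(182,206,1)])
print([im[225,u].tolist() for u in range(248,260)],[im[225,u].tolist() for u in range(306,320)])
"
```

```text
0.063 -0.017 [254.6 190.3]
0.063 0.017 [310.9 190.3]
0.079 -0.017 [252.2 197.1]
0.079 0.017 [313.1 197.2]
258 [[199, 193, 184], [199, 193, 183], [197, 191, 182], [198, 192, 183], [200, 194, 185], [190, 185, 176], [143, 145, 134], [35, 64, 48], [34, 64, 48], [32, 64, 47], [35, 63, 47], [34, 61, 45], [40, 73, 54], [52, 95, 70], [59, 108, 79], [58, 107, 78], [59, 108, 79], [60, 108, 79], [58, 108, 79], [59, 108, 80], [59, 108, 79], [59, 107, 79], [59, 106, 79], [60, 107, 80]]
308 [[172, 166, 158], [161, 155, 147], [162, 155, 147], [162, 155, 148], [162, 156, 148], [152, 148, 139], [109, 113, 102], [36, 64, 49], [34, 64, 48], [36, 64, 49], [35, 64, 48], [35, 63, 47], [39, 73, 53], [52, 95, 71], [57, 105, 79], [58, 106, 79], [58, 106, 79], [58, 106, 79], [57, 105, 78], [57, 105, 78], [58, 105, 79], [58, 106, 79], [71, 127, 96], [85, 150, 114]]
[[188, 164, 83], [188, 164, 84], [188, 163, 82], [188, 163, 82], [185, 164, 101], [161, 151, 117], [50, 92, 68], [50, 92, 68], [50, 92, 68], [50, 92, 68], [51, 92, 68], [49, 92, 67]] [[58, 106, 79], [58, 106, 79], [68, 124, 92], [85, 151, 114], [85, 153, 115], [86, 153, 115], [86, 153, 115], [139, 164, 140], [186, 180, 171], [166, 155, 144], [136, 89, 50], [148, 94, 48], [147, 93, 48], [144, 91, 45]]
```

The plate and slot agree to within about 0.5 mm in this view, so I'll lower it.

Emit:
arm_command:
  rows:
    - {"slide":[0,0,8],"roll":0,"jaw":255}
    - {"slide":[0,0,10],"roll":0,"jaw":255}
    - {"slide":[0,0,10],"roll":0,"jaw":255}
    - {"slide":[0.5,0,8],"roll":0,"jaw":255}
    - {"slide":[0,0,6],"roll":0,"jaw":255}
    - {"slide":[0,0,4],"roll":0,"jaw":255}
    - {"slide":[0,0,2],"roll":0,"jaw":255}
    - {"slide":[0,0,2],"roll":0,"jaw":255}
    - {"slide":[0,0,1],"roll":0,"jaw":255}
    - {"slide":[0,0,0],"roll":0,"jaw":255}

```text
time: 38.98
ee_pos: [0.6576, -0.1649, 0.1139]
orientation: [0.729, 0.685, -0.004, 0.003]
ft_force: [0.0, -0.2, -1.9]
grip_width: 0.0122
finger_force: 25.0
```

Emit:
arm_command:
  rows:
    - {"slide":[0,0,2],"roll":0,"jaw":255}
    - {"slide":[0,0,2],"roll":0,"jaw":255}
    - {"slide":[0,0,2],"roll":0,"jaw":255}
    - {"slide":[0,0,1],"roll":0,"jaw":255}
    - {"slide":[0,0,0],"roll":0,"jaw":255}
    - {"slide":[0,0,0],"roll":0,"jaw":255}
    - {"slide":[0,0,0],"roll":0,"jaw":255}
    - {"slide":[0,0,0],"roll":0,"jaw":255}
    - {"slide":[0,0,0],"roll":0,"jaw":255}
    - {"slide":[0,0,0],"roll":0,"jaw":255}

```text
time: 39.82
ee_pos: [0.6575, -0.1649, 0.1069]
orientation: [0.729, 0.685, -0.004, 0.003]
ft_force: [0.1, 0.3, -0.8]
grip_width: 0.0115
finger_force: 25.0
```

Emit:
arm_command:
  rows:
    - {"slide":[0,0,1],"roll":0,"jaw":255}
    - {"slide":[0,0,1],"roll":0,"jaw":255}
    - {"slide":[0,0,1],"roll":0,"jaw":255}
    - {"slide":[0,0,0],"roll":0,"jaw":255}
    - {"slide":[0,0,0],"roll":0,"jaw":255}
    - {"slide":[0,0,0],"roll":0,"jaw":255}
    - {"slide":[0,0,0],"roll":0,"jaw":255}
    - {"slide":[0,0,0],"roll":0,"jaw":255}
    - {"slide":[0,0,0],"roll":0,"jaw":255}
    - {"slide":[0,0,0],"roll":0,"jaw":255}

```text
time: 40.65
ee_pos: [0.6577, -0.165, 0.1052]
orientation: [0.729, 0.685, -0.004, 0.003]
ft_force: [-1.7, 1.1, 4.8]
grip_width: 0.012
finger_force: 25.0
```

The bar is seated on the floor (z≈0.004). I'll release it, rise, turn and go above the C.

Emit:
arm_command:
  rows:
    - {"slide":[0,0,0],"roll":0,"jaw":130}
    - {"slide":[0,0,0],"roll":0,"jaw":130}
    - {"slide":[0,0,0],"roll":0,"jaw":130}
    - {"slide":[0,0,0],"roll":0,"jaw":130}
    - {"slide":[0,0,0],"roll":0,"jaw":130}
    - {"slide":[0,0,0],"roll":0,"jaw":130}
    - {"slide":[0,0,-10],"roll":0,"jaw":130}
    - {"slide":[0,0,-30],"roll":0,"jaw":130}
    - {"slide":[0,0,-35],"roll":0,"jaw":130}
    - {"slide":[0,0,-35],"roll":-4.5,"jaw":130}

```text
time: 41.48
ee_pos: [0.657, -0.1636, 0.2147]
orientation: [0.701, 0.713, -0.004, 0.002]
ft_force: [0.4, 0.1, 0.8]
grip_width: 0.0462
finger_force: 0.0
```

Emit:
arm_command:
  rows:
    - {"slide":[0,0,-35],"roll":-7,"jaw":130}
    - {"slide":[0,0,-35],"roll":-7,"jaw":130}
    - {"slide":[0,0,-20],"roll":-7,"jaw":130}
    - {"slide":[0,0,0],"roll":-7,"jaw":130}
    - {"slide":[0,0,0],"roll":-7,"jaw":130}
    - {"slide":[0,0,0],"roll":-7,"jaw":130}
    - {"slide":[0,0,0],"roll":-7,"jaw":130}
    - {"slide":[0,0,0],"roll":-7,"jaw":130}
    - {"slide":[0,0,0],"roll":-7,"jaw":130}
    - {"slide":[0,0,0],"roll":-7,"jaw":130}

```text
time: 42.32
ee_pos: [0.6575, -0.163, 0.3046]
orientation: [0.163, 0.987, -0.005, 0.001]
ft_force: [-0.1, 0.6, -0.4]
grip_width: 0.0467
finger_force: 0.0
```

```bash
python3 -c "
from fit import *
c=snap('wrist')
go([.4425,-.1012,.2],1.237)
p0=[.4425,-.1012,-.334];print(w2pix(c,(p0[0],p0[1],.04)))
print(fit(c,'cee',p0)); print(tray(c,[.6118,-.2258,-.0634]))
t=snap('top');print(fit(t,'cee',p0))"
```

```text
t 42.4 ee [ 0.6576 -0.163   0.3046] yaw 1.247 q6 -1.56 roll 0.6 slide 223.4 -12.1 45.6 w 0.0463 F [-0.3 -0.   0.2]
(np.float64(275.15838923060346), np.float64(-45.69414769510945))
(array([ 0.44212667, -0.10111284, -0.33160634]), np.float64(687.1111111111111), np.float64(1041.0))
(array([ 0.61163818, -0.22588909, -0.06428464]), np.float64(0.002292433482920543), 15)
(array([ 0.44344548, -0.10538845, -0.25955742]), np.float64(9.222222222222221), np.float64(18.0))
```

Emit:
arm_command:
  rows:
    - {"slide":[15,-2,0],"roll":0.6,"jaw":130}
    - {"slide":[28,-2,0],"roll":0,"jaw":130}
    - {"slide":[30,-2,0],"roll":0,"jaw":130}
    - {"slide":[30,-2,0],"roll":0,"jaw":130}
    - {"slide":[30,-2,0],"roll":0,"jaw":130}
    - {"slide":[30,-1,0],"roll":0,"jaw":130}
    - {"slide":[30,-1,0],"roll":0,"jaw":130}
    - {"slide":[20,0,0],"roll":0,"jaw":130}
    - {"slide":[10,0,0],"roll":0,"jaw":130}
    - {"slide":[0,0,0],"roll":0,"jaw":130}

```text
time: 43.25
ee_pos: [0.4421, -0.0987, 0.3039]
orientation: [0.172, 0.985, -0.005, 0.001]
ft_force: [-0.1, 0.3, -0.7]
grip_width: 0.0465
finger_force: 0.0
```

Emit:
arm_command:
  rows:
    - {"slide":[0,0,15],"roll":0,"jaw":130}
    - {"slide":[0,0,20],"roll":0,"jaw":130}
    - {"slide":[0,0,15],"roll":0,"jaw":130}
    - {"slide":[0,0,0],"roll":0,"jaw":130}
    - {"slide":[0,0,0],"roll":0,"jaw":130}
    - {"slide":[0,0,0],"roll":0,"jaw":130}
    - {"slide":[0,0,0],"roll":0,"jaw":130}
    - {"slide":[0,0,0],"roll":0,"jaw":130}
    - {"slide":[0,0,0],"roll":0,"jaw":130}
    - {"slide":[0,0,0],"roll":0,"jaw":130}

```text
time: 44.08
ee_pos: [0.4438, -0.0999, 0.2539]
orientation: [0.171, 0.985, -0.005, 0.001]
ft_force: [-1.1, 0.5, -0.8]
grip_width: 0.0464
finger_force: 0.0
```

```bash
python3 -c "
from fit import *
c=snap('wrist')
p0=[.4425,-.1012,-.334];print(w2pix(c,(p0[0],p0[1],.04)))
p=fit(c,'cee',p0);print(p);p=p[0]; go([p[0],p[1],.042],p[2]+np.pi/2)
print(fit(c,'tee',[.420,.085,.33]))"
```

```text
(np.float64(284.11176103311567), np.float64(201.2020810243579))
(array([ 0.44362116, -0.10146912, -0.34249083]), np.float64(778.0), np.float64(4064.0))
t 44.1 ee [ 0.4437 -0.0998  0.2537] yaw 1.227 q6 -1.56 roll -0.1 slide -0.5 -1.6 152.7 w 0.0466 F [ 0.1  0.2 -0.3]
(array([0.42176374, 0.08491861, 0.33696069]), np.float64(768.1111111111111), np.float64(5048.0))
```

Emit:
arm_command:
  rows:
    - {"slide":[0,-1.6,15],"roll":0,"jaw":130}
    - {"slide":[0,0,25],"roll":0,"jaw":130}
    - {"slide":[0,0,30],"roll":0,"jaw":130}
    - {"slide":[0,0,30],"roll":0,"jaw":130}
    - {"slide":[0,0,25],"roll":0,"jaw":130}
    - {"slide":[0,0,15],"roll":0,"jaw":130}
    - {"slide":[0,0,8],"roll":0,"jaw":130}
    - {"slide":[0,0,4],"roll":0,"jaw":130}
    - {"slide":[0,0,0],"roll":0,"jaw":130}
    - {"slide":[0,0,0],"roll":0,"jaw":130}

```text
time: 44.97
ee_pos: [0.4436, -0.103, 0.1024]
orientation: [0.171, 0.985, -0.005, 0.001]
ft_force: [0.5, -0.0, 0.7]
grip_width: 0.0467
finger_force: 0.0
```

Emit:
arm_command:
  rows:
    - {"slide":[0,0,0],"roll":0,"jaw":255}
    - {"slide":[0,0,0],"roll":0,"jaw":255}
    - {"slide":[0,0,0],"roll":0,"jaw":255}
    - {"slide":[0,0,0],"roll":0,"jaw":255}
    - {"slide":[0,0,0],"roll":0,"jaw":255}
    - {"slide":[0,0,0],"roll":0,"jaw":255}
    - {"slide":[0,0,0],"roll":0,"jaw":255}
    - {"slide":[0,0,0],"roll":0,"jaw":255}
    - {"slide":[0,0,0],"roll":0,"jaw":255}
    - {"slide":[0,0,0],"roll":0,"jaw":255}

```text
time: 45.8
ee_pos: [0.4432, -0.1026, 0.1018]
orientation: [0.171, 0.985, -0.004, 0.001]
ft_force: [-0.8, 2.9, 6.2]
grip_width: 0.0116
finger_force: 25.0
```

```bash
python3 -c "
from h import *
go([.6070,-.3094,.12],1.508)"
```

```text
t 45.8 ee [ 0.4432 -0.1026  0.1018] yaw 1.227 q6 -1.56 roll -16.1 slide -176.5 -196.1 -77.2 w 0.0116 F [-0.8  2.9  6.2]
```

Emit:
arm_command:
  rows:
    - {"slide":[0,0,-10],"roll":0,"jaw":255}
    - {"slide":[0,0,-20],"roll":0,"jaw":255}
    - {"slide":[0,0,-25],"roll":0,"jaw":255}
    - {"slide":[0,0,-20],"roll":-5,"jaw":255}
    - {"slide":[0,0,-2],"roll":-6,"jaw":255}
    - {"slide":[0,0,0],"roll":-5.1,"jaw":255}
    - {"slide":[-10,-12,0],"roll":0,"jaw":255}
    - {"slide":[-20,-22,0],"roll":0,"jaw":255}
    - {"slide":[-24,-26,0],"roll":0,"jaw":255}
    - {"slide":[-24,-26,0],"roll":0,"jaw":255}

```text
time: 46.63
ee_pos: [0.5156, -0.1937, 0.179]
orientation: [0.031, 1.0, -0.005, -0.001]
ft_force: [0.2, 1.0, -1.1]
grip_width: 0.0119
finger_force: 25.0
```

Emit:
arm_command:
  rows:
    - {"slide":[-24,-26,0],"roll":0,"jaw":255}
    - {"slide":[-24,-26,0],"roll":0,"jaw":255}
    - {"slide":[-24,-26,0],"roll":0,"jaw":255}
    - {"slide":[-17,-20,0],"roll":0,"jaw":255}
    - {"slide":[-9,-12,0],"roll":0,"jaw":255}
    - {"slide":[0,0,0],"roll":0,"jaw":255}
    - {"slide":[0,0,0],"roll":0,"jaw":255}
    - {"slide":[0,0,0],"roll":0,"jaw":255}
    - {"slide":[0,0,0],"roll":0,"jaw":255}
    - {"slide":[0,0,0],"roll":0,"jaw":255}

```text
time: 47.47
ee_pos: [0.6057, -0.3077, 0.1801]
orientation: [0.031, 1.0, -0.005, -0.001]
ft_force: [-0.5, 0.6, -1.2]
grip_width: 0.0117
finger_force: 25.0
```

```bash
sed -i 's/    t=tray.*/    t=tray(c,[.6118,-.2258,-.0634]);print("tray",t[0].round(4),t[1],t[2],slots(t[0]))/; s/    go(.*/    S=slots(np.array([.6118,-.2256,-.063]))[sys.argv[1]];go([*S,.043+float(sys.argv[2])],-.063-float(sys.argv[3]))/; /drawContours/d' held.py; sed -i '/im=c\[.img/d' held.py
python3 held.py cee .0035 -1.5708; python3 - <<'E'
import sys;sys.path.insert(0,'.')
from fit import *
c=load('wrist');s,m=pose();g=s['ee_pos']+m[:,2]*.0625;a=np.arctan2(m[1,1],m[0,1])-np.pi/2
sl=sil(c,'cee',[g[0],g[1],a],1,0,g[2]);M=masks(c['img'])['cee']
for v in (150,170,190,210,230,250,270):
    print(v,'model',np.nonzero(np.diff(sl[v].astype(int)))[0],'red',np.nonzero(np.diff(M[v].astype(int)))[0])
E
```

```text
expected [ 0.6056 -0.3083 -0.0619] fit [ 0.6201 -0.3046  0.1326] zg 0.1176 cost 71 2342
tray [ 0.6122 -0.226  -0.0641] 0.003011959759343755 10 {'tee': array([ 0.6122, -0.226 ]), 'cee': array([ 0.6068, -0.3099]), 'bar': array([ 0.6582, -0.1659])}
t 47.5 ee [ 0.6059 -0.3077  0.1803] yaw 1.509 q6 -2.05 roll 0.1 slide -0.7 -1.6 74.8 w 0.0121 F [ 0.6 -0.3 -0.2]
150 model [] red [263 304 315 356]
170 model [252 393] red [252 260 305 339 382 391]
190 model [253 391] red [252 260 305 338 381 389]
210 model [253 389] red [253 261 305 337 379 387]
230 model [254 314] red [254 311]
250 model [254 313] red [254 264 269 296 301 350]
270 model [255 313] red [269 296 311 348]
```

```bash
python3 - <<'E'
import sys;sys.path.insert(0,'.')
from fit import *
c=load('wrist');s,m=pose();g=s['ee_pos']+m[:,2]*.0625;a=np.arctan2(m[1,1],m[0,1])-np.pi/2
sl=sil(c,'cee',[g[0],g[1],a],1,0,g[2])
R=np.array([[np.cos(a),-np.sin(a)],[np.sin(a),np.cos(a)]])
for z in (-.039,-.023): print([np.round(w2pix(c,(*(g[:2]+R@np.array([-.059,Y])),g[2]+z)),1) for Y in (-.017,.05)])
for u in (257,310,385): print(u,np.nonzero(np.diff(sl[:,u].astype(int)))[0],[(v,c['img'][v,u].tolist()) for v in range(148,172,1)])
E
```

```text
[array([255.7, 157. ]), array([370.1, 157.3])]
[array([253.1, 160.9]), array([377.2, 161.2])]
257 [156 325] [(148, [194, 188, 179]), (149, [194, 188, 180]), (150, [194, 188, 180]), (151, [194, 188, 180]), (152, [194, 188, 180]), (153, [194, 188, 180]), (154, [194, 188, 179]), (155, [184, 172, 163]), (156, [144, 98, 90]), (157, [107, 18, 14]), (158, [107, 18, 13]), (159, [117, 20, 13]), (160, [140, 23, 13]), (161, [154, 22, 10]), (162, [154, 24, 12]), (163, [154, 26, 15]), (164, [153, 25, 13]), (165, [153, 24, 13]), (166, [154, 26, 16]), (167, [154, 26, 14]), (168, [153, 24, 12]), (169, [153, 25, 15]), (170, [153, 25, 15]), (171, [152, 23, 11])]
310 [156 344] [(148, [194, 188, 178]), (149, [193, 188, 179]), (150, [193, 187, 179]), (151, [193, 187, 178]), (152, [193, 187, 178]), (153, [193, 187, 178]), (154, [193, 187, 178]), (155, [183, 171, 162]), (156, [143, 98, 90]), (157, [107, 20, 14]), (158, [107, 18, 13]), (159, [117, 19, 14]), (160, [141, 25, 16]), (161, [153, 24, 11]), (162, [154, 26, 15]), (163, [153, 26, 14]), (164, [153, 25, 12]), (165, [153, 25, 16]), (166, [153, 27, 14]), (167, [153, 26, 14]), (168, [153, 25, 14]), (169, [153, 25, 13]), (170, [152, 24, 12]), (171, [153, 25, 14])]
385 [156 221] [(148, [48, 91, 151]), (149, [48, 90, 151]), (150, [49, 90, 151]), (151, [49, 91, 151]), (152, [49, 91, 151]), (153, [47, 90, 151]), (154, [48, 91, 151]), (155, [49, 90, 150]), (156, [69, 79, 133]), (157, [110, 18, 13]), (158, [110, 17, 11]), (159, [115, 17, 13]), (160, [138, 23, 14]), (161, [155, 26, 17]), (162, [154, 24, 14]), (163, [154, 24, 16]), (164, [155, 24, 16]), (165, [154, 26, 16]), (166, [154, 23, 12]), (167, [154, 25, 15]), (168, [155, 26, 15]), (169, [154, 25, 12]), (170, [154, 25, 11]), (171, [154, 25, 14])]
```

The C is held where expected, to within 0.5 mm. I'll shift it slightly and lower it.

Emit:
arm_command:
  rows:
    - {"slide":[-1.1,-0.5,5],"roll":0,"jaw":255}
    - {"slide":[0,0,10],"roll":0,"jaw":255}
    - {"slide":[0,0,12],"roll":0,"jaw":255}
    - {"slide":[0,0,12],"roll":0,"jaw":255}
    - {"slide":[0,0,10],"roll":0,"jaw":255}
    - {"slide":[0,0,6],"roll":0,"jaw":255}
    - {"slide":[0,0,3],"roll":0,"jaw":255}
    - {"slide":[0,0,2],"roll":0,"jaw":255}
    - {"slide":[0,0,0],"roll":0,"jaw":255}
    - {"slide":[0,0,0],"roll":0,"jaw":255}

```text
time: 48.35
ee_pos: [0.6076, -0.31, 0.1207]
orientation: [0.031, 0.999, -0.005, 0.0]
ft_force: [-0.7, 0.9, -0.3]
grip_width: 0.0118
finger_force: 25.0
```

Emit:
arm_command:
  rows:
    - {"slide":[0,0,2],"roll":0,"jaw":255}
    - {"slide":[0,0,2],"roll":0,"jaw":255}
    - {"slide":[0,0,2],"roll":0,"jaw":255}
    - {"slide":[0,0,2],"roll":0,"jaw":255}
    - {"slide":[0,0,2],"roll":0,"jaw":255}
    - {"slide":[0,0,1],"roll":0,"jaw":255}
    - {"slide":[0,0,1],"roll":0,"jaw":255}
    - {"slide":[0,0,0],"roll":0,"jaw":255}
    - {"slide":[0,0,0],"roll":0,"jaw":255}
    - {"slide":[0,0,0],"roll":0,"jaw":255}

```text
time: 49.18
ee_pos: [0.6073, -0.3099, 0.1082]
orientation: [0.031, 0.999, -0.005, -0.0]
ft_force: [-0.6, 0.4, -0.9]
grip_width: 0.0118
finger_force: 25.0
```

Emit:
arm_command:
  rows:
    - {"slide":[0,0,1],"roll":0,"jaw":255}
    - {"slide":[0,0,1],"roll":0,"jaw":255}
    - {"slide":[0,0,1],"roll":0,"jaw":255}
    - {"slide":[0,0,0],"roll":0,"jaw":255}
    - {"slide":[0,0,0],"roll":0,"jaw":255}
    - {"slide":[0,0,0],"roll":0,"jaw":255}
    - {"slide":[0,0,0],"roll":0,"jaw":255}
    - {"slide":[0,0,0],"roll":0,"jaw":255}
    - {"slide":[0,0,0],"roll":0,"jaw":255}
    - {"slide":[0,0,0],"roll":0,"jaw":255}

```text
time: 50.02
ee_pos: [0.6074, -0.31, 0.1061]
orientation: [0.031, 0.999, -0.005, -0.0]
ft_force: [-3.2, 0.7, 6.4]
grip_width: 0.0119
finger_force: 25.0
```

The C is seated. I'll release it and go to the T.

Emit:
arm_command:
  rows:
    - {"slide":[0,0,0],"roll":0,"jaw":130}
    - {"slide":[0,0,0],"roll":0,"jaw":130}
    - {"slide":[0,0,0],"roll":0,"jaw":130}
    - {"slide":[0,0,0],"roll":0,"jaw":130}
    - {"slide":[0,0,0],"roll":0,"jaw":130}
    - {"slide":[0,0,0],"roll":0,"jaw":130}
    - {"slide":[0,0,-10],"roll":0,"jaw":130}
    - {"slide":[0,0,-30],"roll":0,"jaw":130}
    - {"slide":[0,0,-35],"roll":0,"jaw":130}
    - {"slide":[0,0,-35],"roll":4,"jaw":130}

```text
time: 50.85
ee_pos: [0.6069, -0.3086, 0.2161]
orientation: [0.067, 0.998, -0.004, -0.001]
ft_force: [1.3, -0.1, 0.4]
grip_width: 0.0465
finger_force: 0.0
```

Emit:
arm_command:
  rows:
    - {"slide":[0,0,-35],"roll":7,"jaw":130}
    - {"slide":[0,0,-35],"roll":7,"jaw":130}
    - {"slide":[0,0,-20],"roll":7,"jaw":130}
    - {"slide":[0,0,0],"roll":7,"jaw":130}
    - {"slide":[0,0,0],"roll":7,"jaw":130}
    - {"slide":[0,0,0],"roll":7,"jaw":130}
    - {"slide":[0,0,0],"roll":7,"jaw":130}
    - {"slide":[0,0,0],"roll":7,"jaw":130}
    - {"slide":[0,0,0],"roll":7,"jaw":130}
    - {"slide":[0,0,0],"roll":0,"jaw":130}

```text
time: 51.68
ee_pos: [0.6075, -0.308, 0.306]
orientation: [0.579, 0.816, -0.004, 0.003]
ft_force: [-0.2, 0.3, -0.0]
grip_width: 0.0466
finger_force: 0.0
```

```bash
python3 -c "
from fit import *
go([.4218,.0849,.2],.337)
c=snap('top');print(fit(c,'tee',[.421,.085,.337]))"
```

```text
t 51.7 ee [ 0.6075 -0.308   0.306 ] yaw 0.337 q6 -0.88 roll -0.0 slide 432.2 -45.3 47.0 w 0.0466 F [-0.2  0.3 -0. ]
(array([0.41981849, 0.08579461, 0.33316152]), np.float64(97.0), np.float64(414.0))
```

Emit:
arm_command:
  rows:
    - {"slide":[20,-3,0],"roll":0,"jaw":130}
    - {"slide":[30,-3,0],"roll":0,"jaw":130}
    - {"slide":[30,-3,0],"roll":0,"jaw":130}
    - {"slide":[30,-3,0],"roll":0,"jaw":130}
    - {"slide":[30,-3,0],"roll":0,"jaw":130}
    - {"slide":[30,-3,0],"roll":0,"jaw":130}
    - {"slide":[30,-3,0],"roll":0,"jaw":130}
    - {"slide":[30,-3,0],"roll":0,"jaw":130}
    - {"slide":[30,-3,0],"roll":0,"jaw":130}
    - {"slide":[30,-3,0],"roll":0,"jaw":130}

```text
time: 52.57
ee_pos: [0.4819, -0.0433, 0.3032]
orientation: [0.577, 0.817, -0.004, 0.003]
ft_force: [1.1, -0.1, -0.0]
grip_width: 0.0465
finger_force: 0.0
```

Emit:
arm_command:
  rows:
    - {"slide":[30,-3,0],"roll":0,"jaw":130}
    - {"slide":[30,-3,0],"roll":0,"jaw":130}
    - {"slide":[30,-3,0],"roll":0,"jaw":130}
    - {"slide":[30,-3,15],"roll":0,"jaw":130}
    - {"slide":[22,-3,20],"roll":0,"jaw":130}
    - {"slide":[0,0,15],"roll":0,"jaw":130}
    - {"slide":[0,0,0],"roll":0,"jaw":130}
    - {"slide":[0,0,0],"roll":0,"jaw":130}
    - {"slide":[0,0,0],"roll":0,"jaw":130}
    - {"slide":[0,0,0],"roll":0,"jaw":130}

```text
time: 53.4
ee_pos: [0.4224, 0.0835, 0.2532]
orientation: [0.578, 0.816, -0.003, 0.003]
ft_force: [-1.0, -0.7, 0.1]
grip_width: 0.0468
finger_force: 0.0
```

```bash
python3 -c "
from fit import *
c=snap('wrist');p=fit(c,'tee',[.421,.085,.337]);print(p);p=p[0]
go([p[0],p[1],.042],p[2])"
```

```text
(array([0.4219433 , 0.083577  , 0.33701266]), np.float64(717.2222222222222), np.float64(3694.0))
t 53.5 ee [0.4224 0.0835 0.2531] yaw 0.338 q6 -0.26 roll 0.1 slide 0.2 -0.4 152.1 w 0.0463 F [ 0.  -0.6 -1. ]
```

Emit:
arm_command:
  rows:
    - {"slide":[1.5,0,15],"roll":0,"jaw":130}
    - {"slide":[0,0,25],"roll":0,"jaw":130}
    - {"slide":[0,0,30],"roll":0,"jaw":130}
    - {"slide":[0,0,30],"roll":0,"jaw":130}
    - {"slide":[0,0,25],"roll":0,"jaw":130}
    - {"slide":[0,0,15],"roll":0,"jaw":130}
    - {"slide":[0,0,8],"roll":0,"jaw":130}
    - {"slide":[0,0,4],"roll":0,"jaw":130}
    - {"slide":[0,0,0],"roll":0,"jaw":130}
    - {"slide":[0,0,0],"roll":0,"jaw":130}

```text
time: 54.28
ee_pos: [0.4219, 0.0839, 0.1008]
orientation: [0.578, 0.816, -0.004, 0.003]
ft_force: [-0.3, 0.3, 1.2]
grip_width: 0.0465
finger_force: 0.0
```

Emit:
arm_command:
  rows:
    - {"slide":[0,0,0],"roll":0,"jaw":255}
    - {"slide":[0,0,0],"roll":0,"jaw":255}
    - {"slide":[0,0,0],"roll":0,"jaw":255}
    - {"slide":[0,0,0],"roll":0,"jaw":255}
    - {"slide":[0,0,0],"roll":0,"jaw":255}
    - {"slide":[0,0,0],"roll":0,"jaw":255}
    - {"slide":[0,0,0],"roll":0,"jaw":255}
    - {"slide":[0,0,0],"roll":0,"jaw":255}
    - {"slide":[0,0,0],"roll":0,"jaw":255}
    - {"slide":[0,0,0],"roll":0,"jaw":255}

```text
time: 55.12
ee_pos: [0.4211, 0.084, 0.0998]
orientation: [0.578, 0.816, -0.004, 0.003]
ft_force: [-0.5, -0.9, 3.1]
grip_width: 0.0118
finger_force: 25.0
```

```bash
python3 -c "
from h import *
go([.6118,-.2256,.142],-.063)"
```

```text
t 55.1 ee [0.4211 0.084  0.0998] yaw 0.339 q6 -0.26 roll 23.0 slide -297.0 209.8 -101.2 w 0.0118 F [-0.5 -0.9  3.1]
```

Emit:
arm_command:
  rows:
    - {"slide":[0,0,-10],"roll":0,"jaw":255}
    - {"slide":[0,0,-20],"roll":0,"jaw":255}
    - {"slide":[0,0,-25],"roll":0,"jaw":255}
    - {"slide":[0,0,-25],"roll":6,"jaw":255}
    - {"slide":[0,0,-20],"roll":6,"jaw":255}
    - {"slide":[0,0,-1],"roll":6,"jaw":255}
    - {"slide":[0,0,0],"roll":5,"jaw":255}
    - {"slide":[-16,12,0],"roll":0,"jaw":255}
    - {"slide":[-25,17,0],"roll":0,"jaw":255}
    - {"slide":[-25,17,0],"roll":0,"jaw":255}

```text
time: 55.95
ee_pos: [0.4624, 0.0158, 0.2012]
orientation: [0.728, 0.685, -0.004, 0.003]
ft_force: [0.8, 0.7, -0.9]
grip_width: 0.0122
finger_force: 25.0
```

Emit:
arm_command:
  rows:
    - {"slide":[-25,17,0],"roll":0,"jaw":255}
    - {"slide":[-25,17,0],"roll":0,"jaw":255}
    - {"slide":[-25,17,0],"roll":0,"jaw":255}
    - {"slide":[-25,17,0],"roll":0,"jaw":255}
    - {"slide":[-25,18,0],"roll":0,"jaw":255}
    - {"slide":[-25,18,0],"roll":0,"jaw":255}
    - {"slide":[-25,18,0],"roll":0,"jaw":255}
    - {"slide":[-25,18,0],"roll":0,"jaw":255}
    - {"slide":[-20,15,0],"roll":0,"jaw":255}
    - {"slide":[-11,9,0],"roll":0,"jaw":255}

```text
time: 56.78
ee_pos: [0.6124, -0.227, 0.2031]
orientation: [0.729, 0.684, -0.004, 0.003]
ft_force: [-0.5, -0.0, 0.1]
grip_width: 0.0121
finger_force: 25.0
```

Emit:
arm_command:
  rows:
    - {"slide":[0,0,5],"roll":0,"jaw":255}
    - {"slide":[0,0,10],"roll":0,"jaw":255}
    - {"slide":[0,0,10],"roll":0,"jaw":255}
    - {"slide":[0,0,0],"roll":0,"jaw":255}
    - {"slide":[0,0,0],"roll":0,"jaw":255}
    - {"slide":[0,0,0],"roll":0,"jaw":255}
    - {"slide":[0,0,0],"roll":0,"jaw":255}
    - {"slide":[0,0,0],"roll":0,"jaw":255}
    - {"slide":[0,0,0],"roll":0,"jaw":255}
    - {"slide":[0,0,0],"roll":0,"jaw":255}

```text
time: 57.62
ee_pos: [0.612, -0.2249, 0.1788]
orientation: [0.729, 0.685, -0.003, 0.004]
ft_force: [-0.1, 1.0, -1.8]
grip_width: 0.0116
finger_force: 25.0
```

```bash
python3 - <<'E'
from fit import *
c=snap('wrist');s,m=pose();dz=.0018;g=s['ee_pos']+m[:,2]*(.059+dz);a=np.arctan2(m[1,1],m[0,1])
print('plate',g.round(4),a.round(4),'zaxis',m[:,2].round(4));go([.6118,-.2256,.043+dz],-.063)
sl=sil(c,'tee',[g[0],g[1],a],1,0,g[2])
R=np.array([[np.cos(a),-np.sin(a)],[np.sin(a),np.cos(a)]])
for z in (-.039,-.023): print([np.round(w2pix(c,(*(g[:2]+R@np.array([X,.059])),g[2]+z)),1).tolist() for X in (-.017,.017)])
for v in (180,200,220): 
    h=cv2.cvtColor(c['img'],cv2.COLOR_RGB2HSV)[v];y=(h[:,0]>=21)&(h[:,0]<=34)&(h[:,1]>140)
    print(v,'model',np.nonzero(np.diff(sl[v].astype(int)))[0],'yel',np.nonzero(np.diff(y.astype(int)))[0])
u=int(w2pix(c,(*(g[:2]+R@np.array([-.014,.059])),g[2]-.03))[0]);v0=int(w2pix(c,(*(g[:2]+R@np.array([-.014,.059])),g[2]-.03))[1])
print(u,[(v,c['img'][v,u].tolist()) for v in range(v0-10,v0+10)])
E
```

```text
plate [ 0.6119 -0.2255  0.1179] -0.0626 zaxis [-4.0e-04 -9.9e-03 -1.0e+00]
t 57.7 ee [ 0.612  -0.2249  0.1787] yaw -0.063 q6 -0.37 roll 0.0 slide -0.7 -0.1 74.9 w 0.0119 F [-0.8  0.  -0.6]
[[253.3, 155.7], [312.0, 155.7]]
[[250.7, 159.9], [314.5, 160.0]]
180 model [250 314] yel [252 260 305 315]
200 model [251 313] yel [252 261 304 352]
220 model [252 313] yel [253 351]
257 [(147, [213, 207, 197]), (148, [216, 210, 200]), (149, [216, 210, 201]), (150, [216, 210, 201]), (151, [216, 210, 200]), (152, [216, 210, 201]), (153, [216, 210, 200]), (154, [216, 210, 201]), (155, [198, 190, 177]), (156, [129, 100, 0]), (157, [127, 99, 0]), (158, [128, 100, 0]), (159, [154, 120, 0]), (160, [190, 151, 0]), (161, [199, 160, 0]), (162, [200, 160, 0]), (163, [199, 160, 0]), (164, [199, 161, 0]), (165, [198, 161, 0]), (166, [198, 160, 0])]
```

The T is also where expected. I'll lower it.

Emit:
arm_command:
  rows:
    - {"slide":[0.5,-0.4,5],"roll":0,"jaw":255}
    - {"slide":[0,0,10],"roll":0,"jaw":255}
    - {"slide":[0,0,12],"roll":0,"jaw":255}
    - {"slide":[0,0,12],"roll":0,"jaw":255}
    - {"slide":[0,0,10],"roll":0,"jaw":255}
    - {"slide":[0,0,6],"roll":0,"jaw":255}
    - {"slide":[0,0,3],"roll":0,"jaw":255}
    - {"slide":[0,0,2],"roll":0,"jaw":255}
    - {"slide":[0,0,0],"roll":0,"jaw":255}
    - {"slide":[0,0,0],"roll":0,"jaw":255}

```text
time: 58.5
ee_pos: [0.6118, -0.2251, 0.1189]
orientation: [0.729, 0.685, -0.003, 0.004]
ft_force: [0.2, -0.0, -0.4]
grip_width: 0.0121
finger_force: 25.0
```

Emit:
arm_command:
  rows:
    - {"slide":[0,0,2],"roll":0,"jaw":255}
    - {"slide":[0,0,2],"roll":0,"jaw":255}
    - {"slide":[0,0,2],"roll":0,"jaw":255}
    - {"slide":[0,0,2],"roll":0,"jaw":255}
    - {"slide":[0,0,2],"roll":0,"jaw":255}
    - {"slide":[0,0,1],"roll":0,"jaw":255}
    - {"slide":[0,0,1],"roll":0,"jaw":255}
    - {"slide":[0,0,0],"roll":0,"jaw":255}
    - {"slide":[0,0,0],"roll":0,"jaw":255}
    - {"slide":[0,0,0],"roll":0,"jaw":255}

```text
time: 59.33
ee_pos: [0.6115, -0.2251, 0.1064]
orientation: [0.729, 0.685, -0.004, 0.003]
ft_force: [0.6, 0.4, -2.0]
grip_width: 0.0118
finger_force: 25.0
```

Emit:
arm_command:
  rows:
    - {"slide":[0,0,1],"roll":0,"jaw":255}
    - {"slide":[0,0,1],"roll":0,"jaw":255}
    - {"slide":[0,0,1],"roll":0,"jaw":255}
    - {"slide":[0,0,0.5],"roll":0,"jaw":255}
    - {"slide":[0,0,0],"roll":0,"jaw":255}
    - {"slide":[0,0,0],"roll":0,"jaw":255}
    - {"slide":[0,0,0],"roll":0,"jaw":255}
    - {"slide":[0,0,0],"roll":0,"jaw":255}
    - {"slide":[0,0,0],"roll":0,"jaw":255}
    - {"slide":[0,0,0],"roll":0,"jaw":255}

```text
time: 60.17
ee_pos: [0.6116, -0.2252, 0.1037]
orientation: [0.729, 0.685, -0.004, 0.003]
ft_force: [-3.2, 1.8, 5.4]
grip_width: 0.012
finger_force: 25.0
```

The T is seated. I'll release it, rise, and verify everything numerically.

Emit:
arm_command:
  rows:
    - {"slide":[0,0,0],"roll":0,"jaw":140}
    - {"slide":[0,0,0],"roll":0,"jaw":140}
    - {"slide":[0,0,0],"roll":0,"jaw":140}
    - {"slide":[0,0,0],"roll":0,"jaw":140}
    - {"slide":[0,0,0],"roll":0,"jaw":140}
    - {"slide":[0,0,0],"roll":0,"jaw":140}
    - {"slide":[0,0,-10],"roll":0,"jaw":140}
    - {"slide":[0,0,-30],"roll":0,"jaw":140}
    - {"slide":[0,0,-35],"roll":0,"jaw":140}
    - {"slide":[0,0,-35],"roll":0,"jaw":140}

```text
time: 61.0
ee_pos: [0.611, -0.2238, 0.2138]
orientation: [0.729, 0.685, -0.004, 0.002]
ft_force: [0.5, -0.2, 0.1]
grip_width: 0.0429
finger_force: 0.0
```

Emit:
arm_command:
  rows:
    - {"slide":[0,0,-35],"roll":0,"jaw":140}
    - {"slide":[0,0,-35],"roll":0,"jaw":140}
    - {"slide":[0,0,-35],"roll":0,"jaw":140}
    - {"slide":[0,0,-35],"roll":0,"jaw":140}
    - {"slide":[10,0,-20],"roll":0,"jaw":140}
    - {"slide":[20,0,0],"roll":0,"jaw":140}
    - {"slide":[20,0,0],"roll":0,"jaw":140}
    - {"slide":[10,0,0],"roll":0,"jaw":140}
    - {"slide":[0,0,0],"roll":0,"jaw":140}
    - {"slide":[0,0,0],"roll":0,"jaw":140}

```text
time: 61.83
ee_pos: [0.6153, -0.1624, 0.3722]
orientation: [0.729, 0.685, -0.004, 0.003]
ft_force: [-0.5, -0.3, 0.3]
grip_width: 0.0431
finger_force: 0.0
```

```bash
python3 - <<'E'
from fit import *
s,m=pose();c=snap('wrist');print(s['ee_pos'].round(3))
S=slots(np.array([.6118,-.2256,-.063]));hsv=cv2.cvtColor(c['img'],cv2.COLOR_RGB2HSV)
white=(hsv[...,1]<60)&(hsv[...,2]>110)
for k in S:
    p=fit(c,k,[*S[k],-.063],.043,R=.1,bg=white);print(k,S[k],p[0].round(4),p[1:],w2pix(c,(*S[k],.04)))
# knob: red blob near expected
M=masks(c['img'])['cee'];u,v=w2pix(c,(.6094,.0789,.122));u2,v2=w2pix(c,(.6038,.03,.122));print('knob in',u,v,'out',u2,v2)
n,l,st,ce=cv2.connectedComponentsWithStats(M.astype(np.uint8))
for i in range(1,n):
    if st[i,4]>40: print(st[i],ce[i].round(0))
E
python3 lift.py | tail -4
```

```text
[ 0.615 -0.162  0.372]
tee [ 0.6118 -0.2256] [ 0.6116 -0.2259 -0.0642] (np.float64(67.55555555555556), np.float64(1776.0)) (np.float64(283.66819941226163), np.float64(221.57496957089447))
cee [ 0.6065 -0.3094] [ 0.6065 -0.3117 -0.0602] (np.float64(277.3333333333333), np.float64(2170.0)) (np.float64(283.5230164312089), np.float64(276.6285069477883))
bar [ 0.6577 -0.1654] [ 0.6579 -0.1651 -0.0634] (np.float64(211.44444444444446), np.float64(1180.0)) (np.float64(316.0548086148446), np.float64(175.97969798499273))
knob in 259.4190250098852 -79.73436687637201 out 257.52486289712243 -15.503111489494614
[ 372    0   85   58 3242] [408.  27.]
[ 243  232   82   58 2149] [282. 262.]
0.11 [199.3 202.9] [231.4 177.3]
0.136 [198.4 195. ] [230.8 169.5]
[200 183  34  24 136] [217.1 195.3]
[234 220   6   8  17] [236.4 223.6]
```

```bash
python3 - <<'E'
from fit import *
c=snap('top');M=masks(c['img'])['cee'].astype(np.uint8);n,l,st,ce=cv2.connectedComponentsWithStats(M)
print('in',w2pix(c,(.6094,.0789,.115)),'out',w2pix(c,(.604,.03,.115)))
for i in range(1,n):
    if st[i,4]>8: print(st[i],ce[i].round(1))
c0=cv2.imread('pics/top0.png')[...,::-1];d=np.abs(c0.astype(int)-c['img']).max(2)[175:205,250:300]>50
print('diff near lock vs start:',d.sum())
print(status.get_state()['time'])
E
```

```text
in (np.float64(267.000148886775), np.float64(184.6966923616954)) out (np.float64(283.60613599589334), np.float64(186.44920381501223))
[495 113  19  30 320] [504.1 127.4]
[280 127  21  29 445] [289.7 141.6]
[ 52 142  23  15  81] [ 62.5 148.9]
[171 154  52  14 402] [196.4 160.3]
[214 182  17   4  37] [222.3 183.4]
[264 182   6   9  39] [266.1 186. ]
[391 203   6  10  21] [394.1 209.4]
diff near lock vs start: 27
61.9833
```

```bash
python3 -c "
from station import job
print(job.hand_in())"
```

```text
the job is handed in; nothing more can be done
None
```

I handed the job in: the carriage rests on the orange top rung with the lock pushed fully back in, and the green bar, red C and yellow T plates are seated in their tray pockets; there was no blue L.

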